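# Put a settled tint bottle on the bottle roller

## Robot

A 6-joint arm with a two-finger parallel gripper is mounted at the origin on the work surface. World frame = base frame: x ahead of the robot, y to its left, z up, the work surface at z = 0. Lengths are in m, angles in rad, forces in N, time in s.
With the tool pointing down it reaches from about 0.25 to 0.775 m from the base axis. Payload 4 kg.
Tool frame: the origin (TCP) lies midway between the tips of the shut fingers; the grasp point (between the pads) lies 19 mm behind it (robot.tcp_to_grasp is the distance from the TCP to the grasp point, in m); z points along the fingers, x is the direction in which the jaws open and shut, and the axes are right-handed (so a half turn about z gives the same grasp; the last joint's range is limited). The gripper opens to 94 mm and grips with 3 to 60 N. Pads are 16 mm wide; open, the fingers measure 119 mm over their backs; the gripper's body (75 mm by 177 mm) begins 78 mm behind the grasp point.
Start: joints at [-1.223, 0.087, 1.371, -0, 1.684, -0.103], TCP at [0.24, -0.495, 0.185] pointing down, gripper open.
Joint ranges: [-3.1, 3.1], [-0.76, 2.03], [0.27, 2.55], [-1.08, 4.22], [0.17, 2.65], [-2.57, 2.57]. Speed limits (rad/s): [2.79, 2.79, 3.14, 3.14, 3.14, 3.14].

## Interface

Orientations are given as [roll, pitch, yaw] about the fixed x, y, z axes, in that order (R = Rz(yaw) Ry(pitch) Rx(roll)).
In Python, from bench import get_obs, vision, robot gives the robot as it stands.
- The arm moves only by the tool servo_tool, never from a script. Its argument "targets" is text: rows parted by semicolons, each of 7 numbers parted by spaces: the opening, from 0 (shut) to 1 (fully open), then the shift along the tool's x, y, z as a fraction of full scale, then the turn, a rotation vector about the tool's x, y, z as a fraction of full scale. A call has 1 to 12 rows; each row is the pose to reach, as a shift and turn from the pose commanded when the call began, along the tool's axes at that moment, turning the shorter way round; what a row does not reach only later rows make up. Full scale, the value 1, is 0.25 m for a shift and pi rad for a turn. A row lasts 1/12 s, in which the tool goes at most 41.7 mm and 7.16 degrees, less where a joint would pass 70% of its speed; a pose out of reach is approached as far as the arm can. A call with a number of a shift or a turn outside -1 to 1 is refused whole. A call with a gripper value outside its range is refused whole. The fingers move at their own pace and stop on an object; the grip force is fixed at half the most. Time passes only in rows, so rows that repeat a pose let the fingers close. It gives the time, the measured TCP pose, the force and the opening at its end, in the units of the state.
- get_obs(): the state, without advancing time (a new reading comes with each control period).
- vision.snapshot(name): name is "side" or "top"; returns a dict with "image" (480x640x3 uint8, red, green, blue), "mtx" (3x3 intrinsics, pixels), "world_from_camera" (4x4, takes a point from camera to world coordinates). Camera axes: x right, y down, z forward; pixel columns grow to the right and rows downward; lengths in m; the calibration is good to about 2 mm. A picture is of the moment at which its call begins. There is no depth.
- robot.close_job(): hands the job in, once; it reports no verdict.
The state is a dict: "time": time; "joint_positions": joint angles; "qvel": joint speeds; "joint_torque": joint torques, N m; "tool_pos": TCP position; "ee_rot": TCP orientation; "wrist_force": force on the tool from outside, world axes, zero at the start; "wrist_torque": the same for the moment, N m; "width": finger opening in m.
Only numpy, scipy, OpenCV 4.12 (cv2) and the standard library are available. Lean on these libraries where they do the work, as an engineer would, in place of code of your own. Each camera call takes 0.05 s, during which the arm holds its last target.

## Task

The blue tint has settled. Lift the blue-capped bottle out of the tote by its cap, park it in the sloping rest and let go, then take hold of it round its body and lay it on its side along the two rollers of the bottle roller, between its end plates, and let go. Set it down gently each time, never letting it drop, and leave the other bottles and the things on the bench where they are.

Things in the scene. Friction and masses are not known exactly. Their poses are not given: they have to be found in the camera images.
- tint_blue: The bottle to move: blue cap and label band, white cylindrical body 50 mm diameter, 95 mm high, cone shoulder to 106 mm, short 26 mm neck, round cap 32 mm diameter from 110 to 140 mm (top). Loose, about 0.28 kg, centre of mass about 53 mm above its underside. Origin: centre of its underside; z runs along the bottle to the cap.
- bottle_mid (a point): Point on the axis of the blue bottle, 50 mm above its underside (about the middle of its body).
- bottle_cap (a point): Middle of the blue bottle's cap, on its axis 125 mm above its underside.
- tote: Grey open tote, fixed on the bench, 210 mm (its x) by 78 mm (its y), 62 mm high, three pockets in a row along its x at -69, 0 and +69 mm, one upright bottle in each on the 5 mm floor. The caps stand clear above it, with free room beside them along the tote's y. Origin: centre of its underside.
- tint_red: Bottle of the same shape and size with a red cap and band, upright in another pocket. Leave it alone. Origin: centre of its underside.
- tint_yellow: Bottle of the same shape and size with a yellow cap and band, upright in another pocket. Leave it alone. Origin: centre of its underside.
- rest: Sloping bottle rest, fixed on the bench: a white block with a V groove of two steel flanks, on a 170 x 80 mm steel base plate. The groove rises at 50 degrees above level, its upper end to the rest's -x (roughly the robot's side). Origin: centre of the underside of the base plate.
- cradle: Seat of the sloping rest. Origin: where the centre of a parked bottle's underside sits (on the foot stop, 46 mm above the bench). z: up along the groove, the parked bottle's axis, cap up, 50 degrees above level; x: square to it, up out of the groove's open side; y: level across. Flanks and block lie on the -x side, z 12 to 100 mm, up to 23 mm either side of the axis: fingers fit beside the bottle.
- roller: Bottle roller, fixed: two black rubber rollers along its x (32 mm diameter, 260 mm long, axes 38 mm apart and 70 mm up; one braked, one free) between end plates 92 mm high, inner faces at x = -130 and +130 mm; drive housing 120 mm high beyond the +x one. A bottle lying in the valley between them has its axis at y = 0, 106 mm above the bench. Origin: on the bench below the rollers' middle.
- toner_tin: Toner tin with black stirring lid, 84 mm diameter, 105 mm high, towards the back of the bench. Bystander. Origin: centre of its underside.
- clear_tin: Tin with green band, 90 mm diameter, 85 mm high, towards the back. Bystander. Origin: centre of its underside.
- mixing_cup: Empty paper mixing cup, 80 mm diameter, 85 mm high, right of the roller. Bystander. Origin: centre of its underside.
- tape_roll: Roll of yellow masking tape lying flat, 100 mm diameter, 24 mm high, beyond the rest. Bystander. Origin: centre of its underside.
- palette_knife: Palette knife 200 mm long lying flat in front of the robot. Bystander. Origin: underside, on its length.
- spray_can: Aerosol can, 65 mm diameter, 190 mm high with its black cap, upright at the left, beyond the tote. Bystander. Origin: centre of its underside.

How it is judged:
On the way, in this order (a step that is already met when the one before it is completed fails the run):
1. the blue bottle is lifted clear of the tote, held by its cap (contact force between the fingers and tint_blue above 1 N and contact force between tote and tint_blue below 0.1 N and height (world z) of tint_blue above 0.062 m and z of the grasp point in the frame of tint_blue above 0.105 m and distance between the grasp point and bottle_cap below 0.04 m), for 0.2 s.
2. the blue bottle lies parked in the sloping rest, foot on the stop, and is let go (distance between tint_blue and cradle below 0.012 m and angle between the z axis of tint_blue and the z axis of cradle, either way round below 0.12 rad and contact force between the fingers and tint_blue below 0.1 N and linear speed of tint_blue below 0.03 m/s), for 0.3 s.
3. the bottle is lifted off the rest, held round its body below the shoulder (contact force between the fingers and tint_blue above 1 N and contact force between rest and tint_blue below 0.1 N and distance between tint_blue and cradle above 0.03 m and z of the grasp point in the frame of tint_blue below 0.095 m and distance between the grasp point and bottle_mid below 0.06 m), for 0.2 s.
At the end, for the whole second after the job is handed in: The blue bottle lies on its side in the valley between the two rollers, cap either way, axis within 0.08 rad of theirs, its middle within 6 mm sideways and 5 mm in height of the lying position, all of it between the end plates, carried by the rollers, released and at rest (angle between the z axis of tint_blue and the x axis of roller, either way round below 0.08 rad and y of bottle_mid in the frame of roller between -0.006 and 0.006 m and z of bottle_mid in the frame of roller between 0.101 and 0.112 m and x of bottle_mid in the frame of roller between -0.083 and 0.083 m and x of bottle_cap in the frame of roller between -0.118 and 0.118 m and contact force between tint_blue and roller above 0.5 N and linear speed of tint_blue below 0.02 m/s and angular speed of tint_blue below 0.3 rad/s); the robot touches nothing.
It fails at once if the blue bottle is dropped (moving faster than 0.5 m/s with nothing holding it) (contact force between the fingers and tint_blue below 0.05 N and linear speed of tint_blue above 0.5 m/s).
It fails at once if another bottle is moved more than 30 mm (distance of any of tint_red, tint_yellow from where it was at the start of the episode above 0.03 m).
It fails at once if something else on the bench is moved more than 30 mm (distance of any of toner_tin, clear_tin, mixing_cup, tape_roll, palette_knife, spray_can from where it was at the start of the episode above 0.03 m).
It also fails if it takes over 48 s, if anything falls off the work surface, if the arm or the gripper's body presses on something with over 40 N, if the wrist force passes 120 N, or if a joint passes its speed limit or range.

## Working session

There is one attempt and no reset: what is moved stays moved. The work goes in short steps, Python scripts to look and compute and a tool call to move; the robot and the scene stay as the last step left them, time stands still between calls to the robot, and variables do not carry over. Pictures are saved under pics/ and viewed, and the job is handed in when it is done.

Besides the shell and the picture viewer there is one more tool, called after "Call:" by a JSON object that holds its "method" and its "body", one argument or row to a line. servo_tool: Moves the arm, as the interface text tells. Its arguments: {"type":"object","properties":{"targets":{"type":"string"}},"required":["targets"]}

```bash
ls; mkdir -p pics; python3 - <<'E'
from bench import get_obs, vision, robot
import cv2,numpy as np
print(get_obs()); print(robot.tcp_to_grasp, [a for a in dir(robot) if a[0]!='_'])
for n in("side","top"):
    s=vision.snapshot(n); cv2.imwrite(f"pics/{n}0.png",s["image"][:,:,::-1]); print(n,s["mtx"].tolist(),np.round(s["world_from_camera"],4).tolist())
E
```

```text
pics
{'time': 0.0, 'joint_positions': array([-1.22311310e+00,  8.79657980e-02,  1.37221947e+00,  3.98423953e-06,
        1.68360675e+00, -1.03104442e-01]), 'qvel': array([ 2.46674855e-03, -5.36418901e-04,  6.70820481e-05, -1.46386740e-03,
       -1.43856750e-03, -2.03224594e-03]), 'joint_torque': array([-1.14040071e-03, -3.40186858e+01, -3.02425611e+01,  7.16410694e-02,
        3.29927285e-02, -1.71984743e-04]), 'tool_pos': array([ 0.2394154 , -0.49450615,  0.18381598]), 'ee_rot': array([-3.14136235e+00,  2.18728377e-03, -1.12000797e+00]), 'wrist_force': array([ 0.00517284,  0.29791071, -0.25798089]), 'wrist_torque': array([ 0.01043677, -0.01375408,  0.00891949]), 'width': 0.09393596892449373}
0.0188 ['IKError', 'close_job', 'tcp_to_grasp']
side [[519.1431910640671, 0.0, 316.0525494484482], [0.0, 519.1431910640671, 242.69143071260964], [0.0, 0.0, 1.0]] [[-0.9361, -0.2438, 0.2534, 0.2121], [-0.3516, 0.6436, -0.6798, 0.996], [0.0026, -0.7255, -0.6883, 1.125], [0.0, 0.0, 0.0, 1.0]]
top [[611.1129537265609, 0.0, 320.542624024015], [0.0, 611.1129537265609, 248.11610548906663], [0.0, 0.0, 1.0]] [[0.0085, -0.9815, 0.1915, 0.2772], [-0.9999, -0.0111, -0.0122, 0.0156], [0.0141, -0.1914, -0.9814, 1.6138], [0.0, 0.0, 0.0, 1.0]]
```

View pics/side0.png

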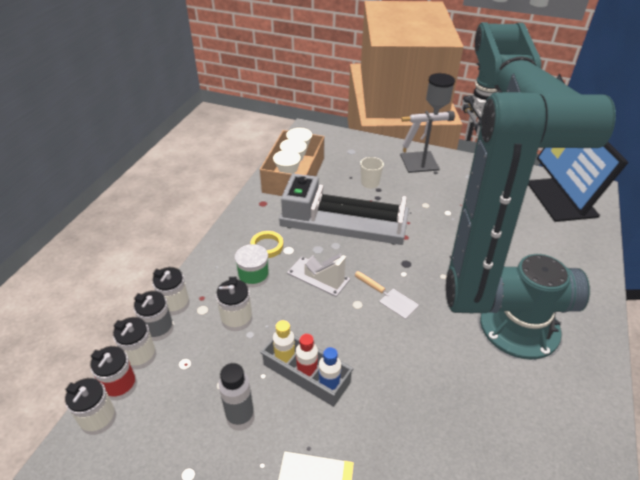

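View pics/top0.png

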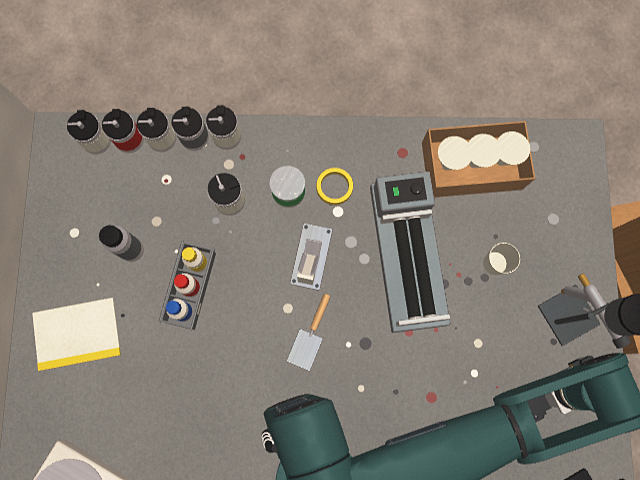

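```bash
cat > h.py <<'E'
import cv2,numpy as np
from bench import get_obs, vision
def ray(s,u,v):
    T=s["world_from_camera"]; d=T[:3,:3]@np.linalg.inv(s["mtx"])@np.array([u,v,1.]); return T[:3,3],d/np.linalg.norm(d)
def plane(s,u,v,z):
    o,d=ray(s,u,v); return o+d*(z-o[2])/d[2]
def tri(s1,p1,s2,p2):
    o1,d1=ray(s1,*p1); o2,d2=ray(s2,*p2)
    A=np.stack([d1,-d2],1); t=np.linalg.lstsq(A,o2-o1,rcond=None)[0]
    a=o1+d1*t[0]; b=o2+d2*t[1]; return (a+b)/2,np.linalg.norm(a-b)
def proj(s,P):
    T=s["world_from_camera"]; c=T[:3,:3].T@(np.asarray(P)-T[:3,3]); q=s["mtx"]@c; return q[:2]/q[2]
def crop(s,x0,y0,w,h,f,name):
    cv2.imwrite("pics/"+name,cv2.resize(s["image"][y0:y0+h,x0:x0+w,::-1],None,fx=f,fy=f,interpolation=cv2.INTER_CUBIC))
E
python3 - <<'E'
from h import *
S=vision.snapshot("side");T=vision.snapshot("top")
crop(T,155,235,66,100,6,"t_tote.png");crop(S,255,310,110,95,6,"s_tote.png")
crop(T,285,215,60,85,7,"t_rest.png");crop(S,280,245,80,55,9,"s_rest.png")
crop(T,365,165,95,175,3.4,"t_rol.png");crop(S,270,165,150,85,5,"s_rol.png")
E
cd pics; python3 - <<'E'
import cv2,numpy as np
def put(a,b,n):
    a=cv2.imread(a);b=cv2.imread(b);h=max(a.shape[0],b.shape[0]);o=np.zeros((h,a.shape[1]+b.shape[1],3),np.uint8)
    o[:a.shape[0],:a.shape[1]]=a;o[:b.shape[0],a.shape[1]:]=b;print(o.shape,a.shape);cv2.imwrite(n,o)
for n in("t_tote.png","s_tote.png","t_rest.png","s_rest.png","t_rol.png","s_rol.png"): print(n,cv2.imread(n).shape)
E
```

```text
t_tote.png (600, 396, 3)
s_tote.png (570, 660, 3)
t_rest.png (595, 420, 3)
s_rest.png (495, 720, 3)
t_rol.png (595, 323, 3)
s_rol.png (425, 750, 3)
```

View pics/t_tote.png

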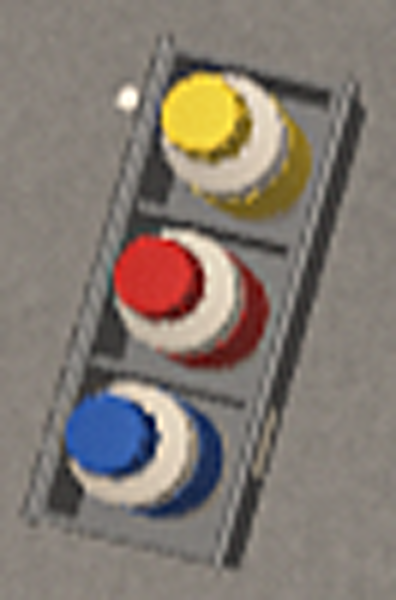

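View pics/t_rest.png

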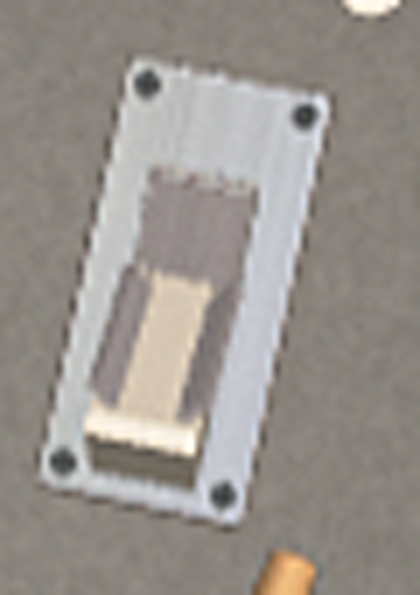

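View pics/s_rest.png

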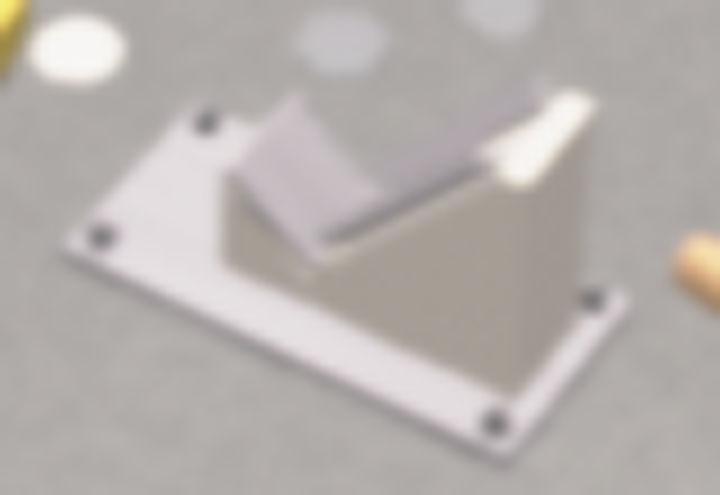

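View pics/t_rol.png

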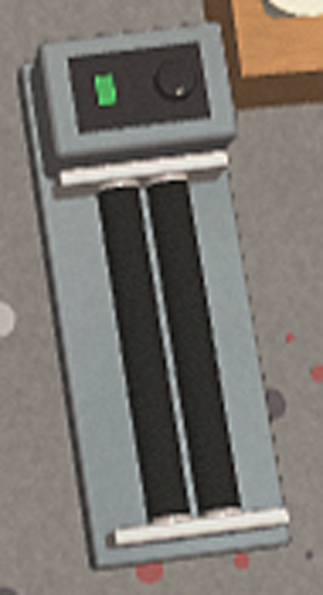

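View pics/s_rol.png

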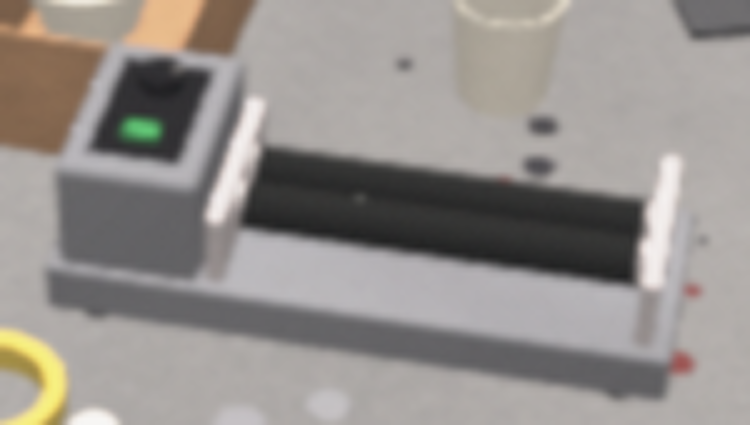

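View pics/s_tote.png

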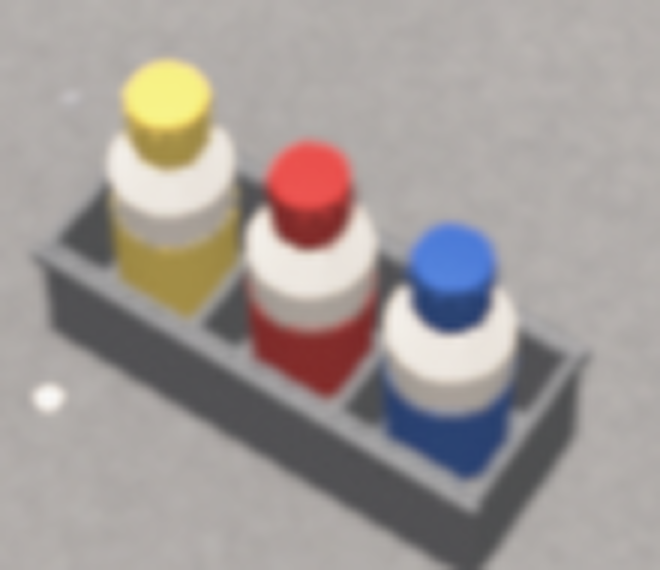

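```bash
cat > m.py <<'E'
from h import *
S=vision.snapshot("side");T=vision.snapshot("top")
def c(p,f,o): return ((p[0]+.5)/f-.5+o[0],(p[1]+.5)/f-.5+o[1])
tc=lambda p:c(p,6,(155,235)); sc=lambda p:c(p,6,(255,310))
for n,a,b in(("blue",(108,433),(453,258)),("red",(155,277),(311,176)),("yel",(203,111),(168,95))):
    print(n,tri(T,tc(a),S,sc(b)))
print("tote corners z.062",[np.round(plane(T,*tc(p),.062),4).tolist() for p in((167,40),(355,88),(32,518),(228,560))])
tr=lambda p:c(p,7,(285,215)); sr=lambda p:c(p,9,(280,245))
P=[]
for a,b in(((147,83),(101,237)),((305,115),(206,122)),((63,461),(496,424)),((222,495),(592,299))):
    q,e=tri(T,tr(a),S,sr(b)); P.append(q); print("screw",np.round(q,4),round(e,4))
P=np.array(P); print("rest ctr",P.mean(0)); d=P[:2].mean(0)-P[2:].mean(0); print("yaw deg",np.degrees(np.arctan2(d[1],d[0])),np.linalg.norm(d)); d=(P[[0,2]]-P[[1,3]]).mean(0);print(np.degrees(np.arctan2(-d[0],d[1])),np.linalg.norm(d))
print("block top edge", [ (lambda r:(np.round(r[0],4),round(r[1],4)))(tri(T,tr(a),S,sr(b))) for a,b in(((90,405),(520,188)),((207,422),(598,100)))])
tq=lambda p:c(p,3.4,(365,165)); sq=lambda p:c(p,5,(270,165))
for a,b in(((62,180),(213,215)),((228,160),(258,103)),((115,537),(650,285)),((288,516),(672,160))):
    q,e=tri(T,tq(a),S,sq(b)); print("plate",np.round(q,4),round(e,4), np.round(plane(T,*tq(a),.092),4))
# rollers dark mask
im=T["image"].astype(int); m=np.zeros(im.shape[:2],np.uint8); m[222:312,385:445]=(im[222:312,385:445].max(2)<62)*255
n,l,st,ce=cv2.connectedComponentsWithStats(m)
for i in range(1,n):
    if st[i,4]>300:
        ys,xs=np.where(l==i); print("comp",st[i])
        rows=np.arange(ys.min()+3,ys.max()-2); mid=[xs[ys==r].mean() for r in rows]; k=np.polyfit(rows,mid,1)
        A=plane(T,np.polyval(k,225),225,.07);B=plane(T,np.polyval(k,310),310,.07);d=A-B
        print("roller",np.round(A,4),np.round(B,4),"yaw",np.degrees(np.arctan2(d[1],d[0])))
E
python3 m.py
```

```text
blue (array([0.41736824, 0.35105315, 0.14345568]), np.float64(0.0010796056509224366))
red (array([0.48041554, 0.33551093, 0.14408233]), np.float64(0.001259763486817027))
yel (array([0.54774401, 0.31944144, 0.14411787]), np.float64(0.0005019974458288808))
tote corners z.062 [[0.5941, 0.3535, 0.062], [0.5739, 0.2718, 0.062], [0.3886, 0.3994, 0.062], [0.3718, 0.3165, 0.062]]
screw [0.6487 0.0365 0.0125] 0.0003
screw [ 0.6363 -0.0243  0.0132] 0.0005
screw [0.502  0.0662 0.0113] 0.0002
screw [0.4897 0.0061 0.0129] 0.0003
rest ctr [0.56918896 0.02110209 0.0124841 ]
yaw deg -11.590678501990114 0.1497391537009529
-11.517307790325354 0.06170750786816351
block top edge [(array([0.5052, 0.0534, 0.1061]), np.float64(0.0076)), (array([0.4967, 0.0114, 0.1086]), np.float64(0.0125))]
plate [ 0.6555 -0.1617  0.0981] 0.0025 [ 0.6558 -0.1626  0.092 ]
plate [ 0.6737 -0.2891  0.0897] 0.0004 [ 0.6729 -0.2887  0.092 ]
plate [ 0.3882 -0.1981  0.094 ] 0.0007 [ 0.388  -0.1984  0.092 ]
plate [ 0.405  -0.326   0.0904] 0.0008 [ 0.4045 -0.3256  0.092 ]
comp [ 394  222   26   90 1100]
roller [ 0.642  -0.2091  0.07  ] [ 0.4216 -0.2394  0.07  ] yaw 7.816262524638753
comp [ 409  222   26   90 1104]
roller [ 0.6424 -0.2474  0.07  ] [ 0.422  -0.2777  0.07  ] yaw 7.836859699318202
```

```bash
python3 - <<'E'
from h import *
S=vision.snapshot("side");T=vision.snapshot("top")
def cc(s,x0,y0,w,h,f):
    a=s["image"][y0:y0+h,x0:x0+w,::-1]; a=cv2.resize(a,None,fx=f,fy=f,interpolation=cv2.INTER_LANCZOS4).astype(float)
    return np.clip((a-90)*1.6,0,255).astype(np.uint8)
a=cc(T,290,232,36,54,11); b=cc(S,298,250,55,45,7)
cv2.imwrite("pics/r1.png",a);cv2.imwrite("pics/r2.png",cc(S,300,252,50,40,15))
E
```

```text
(no output)
```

View pics/r1.png

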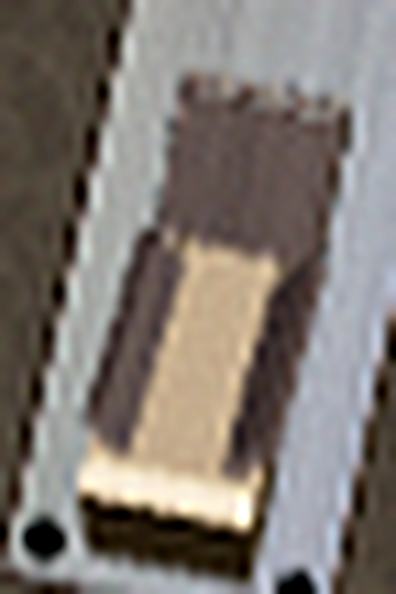

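View pics/r2.png

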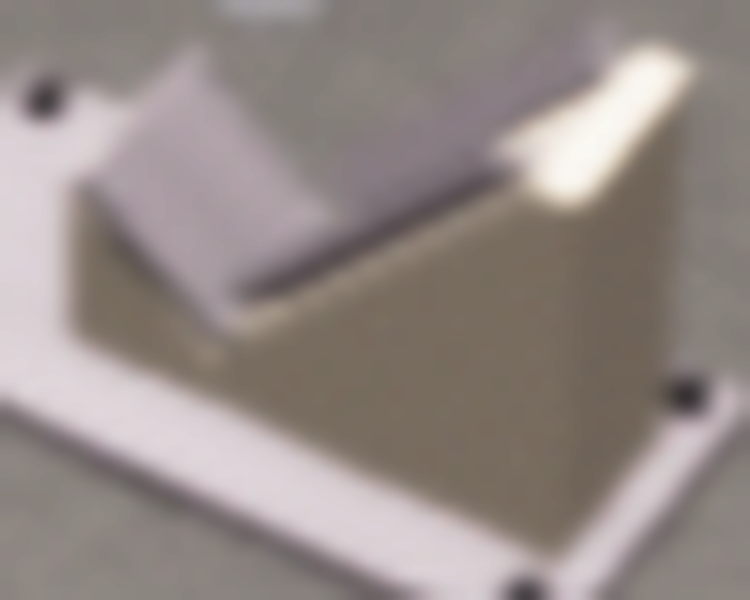

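```bash
cat > r.py <<'E'
from h import *
S=vision.snapshot("side");T=vision.snapshot("top")
def c(p,f,o): return ((p[0]+.5)/f-.5+o[0],(p[1]+.5)/f-.5+o[1])
t=lambda p:c(p,11,(290,232)); s=lambda p:c(p,15,(300,252))
yaw=np.radians(-11.55);u=np.array([np.cos(yaw),np.sin(yaw)]);v=np.array([-u[1],u[0]]);C=np.array([.5692,.0211])
for n,a,b in(("stopTopNear",(178,95),(93,180)),("stopTopFar",(345,112),(198,50)),("stopBotNear",(155,235),(225,325)),("stopBotFar",(315,265),(325,215)),("flankTopNear",(88,420),(500,150)),("blockTopNear",(80,490),(570,205)),("blockTopFar",(250,525),(690,68))):
    q,e=tri(T,t(a),S,s(b)); r=q[:2]-C; U=r@u*1e3;V=r@v*1e3;H=q[2]*1e3
    x=(H-46)/.6428; print(n,"u %.1f v %.1f h %.1f err %.1f"%(U,V,H,e*1e3),"Ou if on stop plane %.1f"%(U-.766*x))
E
python3 r.py
```

```text
stopTopNear u 28.7 v 20.0 h 59.3 err 0.5 Ou if on stop plane 12.8
stopTopFar u 31.8 v -19.8 h 59.6 err 2.0 Ou if on stop plane 15.5
stopBotNear u -0.8 v 19.5 h 35.2 err 0.7 Ou if on stop plane 12.0
stopBotFar u 0.8 v -19.3 h 30.7 err 0.4 Ou if on stop plane 19.0
flankTopNear u -60.3 v 20.8 h 116.7 err 0.3 Ou if on stop plane -144.5
blockTopNear u -74.9 v 19.6 h 109.3 err 0.9 Ou if on stop plane -150.3
blockTopFar u -76.0 v -20.0 h 111.8 err 1.2 Ou if on stop plane -154.4
```

```bash
cat > plan.py <<'E'
import sys,numpy as np
from scipy.spatial.transform import Rotation as Ro
from bench import get_obs
def Rx(): return None
def pose(zdir,xdir):
    z=np.array(zdir,float);z/=np.linalg.norm(z);x=np.array(xdir,float);x-=z*(x@z);x/=np.linalg.norm(x)
    return np.stack([x,np.cross(z,x),z],1)
def cur():
    o=get_obs(); return o,np.array(o["tool_pos"]),Ro.from_euler("xyz",o["ee_rot"]).as_matrix()
def rel(p,R,pos=None,Rc=None):
    o,p0,R0=cur()
    if pos is not None:p0,R0=pos,Rc
    s=R0.T@(np.asarray(p)-p0)/.25; r=Ro.from_matrix(R0.T@R).as_rotvec()/np.pi
    print("shift",np.round(s,4),"turn",np.round(r,4),"rows>=",round(max(np.linalg.norm(s)*250/41.7,np.linalg.norm(r)*180/7.16),1))
def stat():
    o,p,R=cur(); print("t",round(o["time"],2),"p",np.round(p,4),"j",np.round(o["joint_positions"],3),"w",round(o["width"],4),"F",np.round(o["wrist_force"],1)); print("R",np.round(R,3).tolist())
d=np.radians
def down(yaw): return pose([0,0,-1],[np.cos(d(yaw)),np.sin(d(yaw)),0])
E
python3 - <<'E'
from plan import *
# waypoints: W1 mid, turn progressively
rel([.36,-.27,.26],down(-20)); rel([.36,-.02,.26],down(20),np.array([.36,-.27,.26]),down(-20)); rel([.38,.22,.25],down(60),np.array([.36,-.02,.26]),down(20))
E
```

```text
shift [-0.6005 -0.8257 -0.3001] turn [ 0.     -0.     -0.2454] rows>= 6.4
shift [-0.342  -0.9397  0.    ] turn [ 0.      0.     -0.2222] rows>= 6.0
shift [ 0.4035 -0.8747  0.04  ] turn [ 0.      0.     -0.2222] rows>= 5.8
```

Call:
{"method": "servo_tool", "body": {
  "targets": "1 -0.6 -0.825 -0.3 0 0 -0.245;1 -0.6 -0.825 -0.3 0 0 -0.245;1 -0.6 -0.825 -0.3 0 0 -0.245;1 -0.6 -0.825 -0.3 0 0 -0.245;1 -0.6 -0.825 -0.3 0 0 -0.245;1 -0.6 -0.825 -0.3 0 0 -0.245;1 -0.6 -0.825 -0.3 0 0 -0.245;1 -0.6 -0.825 -0.3 0 0 -0.245"
}}

```text
time: 1.17
tool_pos: [0.3618, -0.2678, 0.2624]
ee_rot: [3.141, -0.005, -0.344]
wrist_force: [0.4, -0.1, 0.2]
width: 0.094
```

Call:
{"method": "servo_tool", "body": {
  "targets": "1 -0.342 -0.94 0 0 0 -0.222;1 -0.342 -0.94 0 0 0 -0.222;1 -0.342 -0.94 0 0 0 -0.222;1 -0.342 -0.94 0 0 0 -0.222;1 -0.342 -0.94 0 0 0 -0.222;1 -0.342 -0.94 0 0 0 -0.222;1 -0.342 -0.94 0 0 0 -0.222;1 -0.342 -0.94 0 0 0 -0.222"
}}

```text
time: 1.83
tool_pos: [0.3602, -0.0189, 0.2598]
ee_rot: [3.141, 0.0, 0.351]
wrist_force: [-0.3, -0.6, 0.1]
width: 0.094
```

Call:
{"method": "servo_tool", "body": {
  "targets": "1 0.4 -0.87 0.04 0 0 -0.222;1 0.4 -0.87 0.04 0 0 -0.222;1 0.4 -0.87 0.04 0 0 -0.222;1 0.4 -0.87 0.04 0 0 -0.222;1 0.4 -0.87 0.04 0 0 -0.222;1 0.4 -0.87 0.04 0 0 -0.222;1 0.4 -0.87 0.04 0 0 -0.222;1 0.4 -0.87 0.04 0 0 -0.222"
}}

```text
time: 2.5
tool_pos: [0.3813, 0.2174, 0.2488]
ee_rot: [-3.141, 0.003, 1.042]
wrist_force: [0.2, -0.6, 0.7]
width: 0.0941
```

```bash
python3 - <<'E'
from plan import *
stat(); rel([.417,.351,.17],down(77)); rel([.417,.351,.115],down(77))
E
```

```text
t 2.5 p [0.3813 0.2174 0.2488] j [ 3.900e-01 -1.630e-01  1.488e+00 -1.000e-03  1.820e+00 -6.530e-01] w 0.0941 F [ 0.2 -0.6  0.7]
R [[0.504, 0.864, -0.002], [0.864, -0.504, -0.002], [-0.003, -0.001, -1.0]]
shift [ 0.5345 -0.1458  0.3136] turn [-0.0003  0.0009 -0.096 ] rows>= 3.8
shift [ 0.5352 -0.1456  0.5336] turn [-0.0003  0.0009 -0.096 ] rows>= 4.6
```

Call:
{"method": "servo_tool", "body": {
  "targets": "1 0.534 -0.146 0.25 0 0 -0.096;1 0.534 -0.146 0.25 0 0 -0.096;1 0.534 -0.146 0.25 0 0 -0.096;1 0.534 -0.146 0.25 0 0 -0.096;1 0.534 -0.146 0.28 0 0 -0.096;1 0.534 -0.146 0.28 0 0 -0.096;1 0.534 -0.146 0.28 0 0 -0.096;1 0.534 -0.146 0.28 0 0 -0.096"
}}

```text
time: 3.17
tool_pos: [0.417, 0.3502, 0.1813]
ee_rot: [3.14, -0.001, 1.342]
wrist_force: [0.2, 0.2, -0.5]
width: 0.094
```

```bash
python3 - <<'E'
from plan import *
from h import *
stat(); rel([.417,.351,.115],down(77))
S=vision.snapshot("side");T=vision.snapshot("top"); crop(S,240,250,140,150,4,"g1.png")
E
```

```text
t 3.17 p [0.417  0.3502 0.1813] j [ 5.950e-01  7.400e-02  1.392e+00 -1.000e-03  1.674e+00 -7.480e-01] w 0.094 F [ 0.2  0.2 -0.5]
R [[0.226, 0.974, 0.002], [0.974, -0.226, 0.0], [0.001, 0.002, -1.0]]
shift [ 0.003  -0.0012  0.2652] turn [ 0.0006 -0.0002 -0.0005] rows>= 1.6
```

View pics/g1.png

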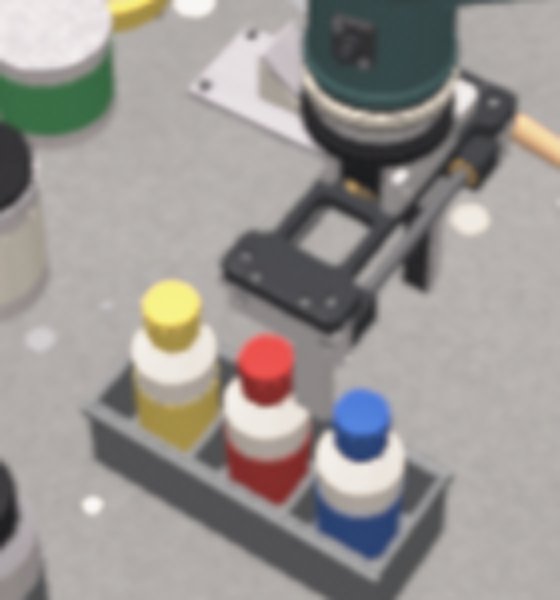

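```bash
python3 - <<'E'
from h import *
S=vision.snapshot("side")
for P in([.417,.3502,.1813],[.417,.3511,.145]):
    q=proj(S,P); print(q,((q-[240,250])*4))
for k in(-1,1): print((proj(S,[.417+k*.226*.05,.3502+k*.974*.05,.1813])-[240,250])*4)
E
```

```text
[330.97423569 342.40382011] [363.89694277 369.61528042]
[330.4786435  352.31288668] [361.91457398 409.25154671]
[411.49534736 308.5966205 ]
[313.70533483 433.95829112]
```

```bash
python3 - <<'E'
from h import *
S=vision.snapshot("side");T=vision.snapshot("top"); crop(S,285,300,75,85,7,"g2.png"); crop(T,140,200,120,140,4,"g3.png")
E
```

```text
(no output)
```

View pics/g2.png

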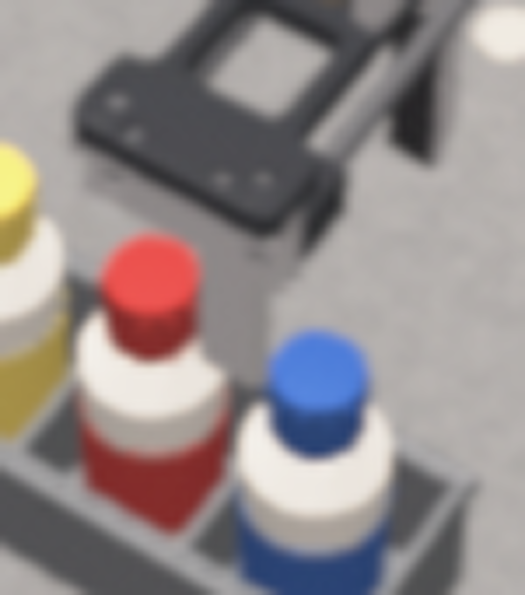

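View pics/g3.png

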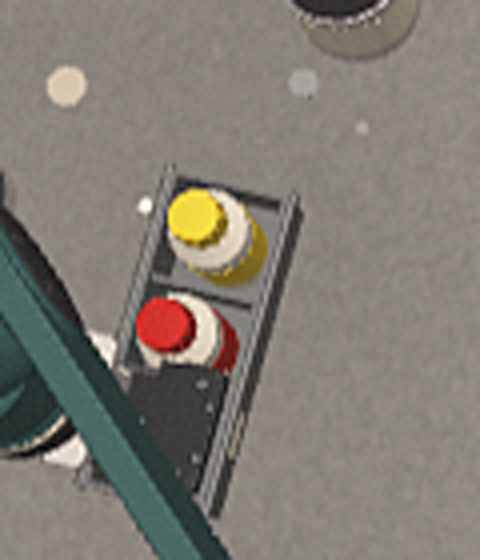

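```bash
python3 - <<'E'
from h import *
from plan import cur
S=vision.snapshot("side");T=vision.snapshot("top")
o,p,R=cur()
def dr(s,im,a,b,c):
    A=proj(s,p+R@np.array(a));B=proj(s,p+R@np.array(b));cv2.line(im,tuple(int(v*16*k) for v,k in zip(A,(1,1))),tuple(int(v*16) for v in B),c,1,cv2.LINE_AA,4)
for s,n,(x0,y0,w,h) in((S,"o1.png",(260,240,120,150)),(T,"o2.png",(110,220,120,120))):
    im=s["image"][:,:,::-1].copy()
    for sg in(-1,1):
        for w_ in(-.008,.008):
            dr(s,im,[sg*.047,w_,0],[sg*.047,w_,-.097],(0,255,255) if sg>0 else (255,0,255))
    k=[(.0885,.0375),(.0885,-.0375),(-.0885,-.0375),(-.0885,.0375)]
    for i in range(4): dr(s,im,[*k[i],-.097],[*k[(i+1)%4],-.097],(0,0,255))
    cv2.imwrite("pics/"+n,cv2.resize(im[y0:y0+h,x0:x0+w],None,fx=4.5 if h<140 else 4,fy=4.5 if h<140 else 4,interpolation=cv2.INTER_CUBIC))
E
```

```text
(no output)
```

View pics/o1.png

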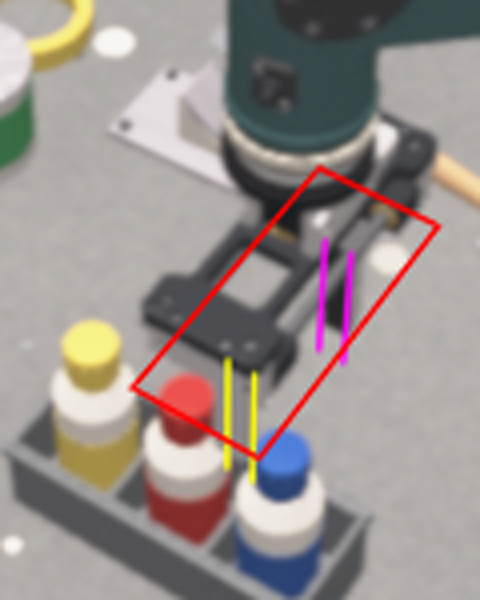

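View pics/o2.png

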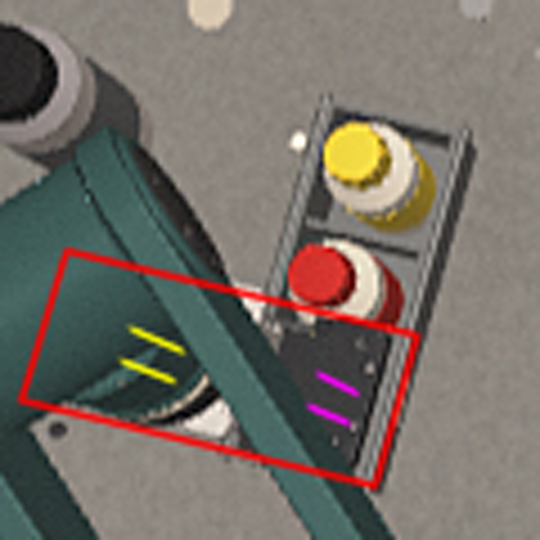

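Call:
{"method": "servo_tool", "body": {
  "targets": "1 0.003 0 0.1 0 0 0;1 0.003 0 0.18 0 0 0;1 0.003 0 0.23 0 0 0;1 0.003 0 0.26 0 0 0;1 0.003 0 0.26 0 0 0;1 0.003 0 0.26 0 0 0"
}}

```text
time: 4.02
tool_pos: [0.416, 0.353, 0.1152]
ee_rot: [3.142, 0.0, 1.346]
wrist_force: [-0.8, 0.8, 0.5]
width: 0.0944
```

```bash
python3 - <<'E'
from plan import *
from h import *
stat()
S=vision.snapshot("side");T=vision.snapshot("top"); crop(S,285,280,85,105,6,"g4.png")
E
```

```text
t 4.02 p [0.416  0.353  0.1152] j [ 0.6    0.101  1.494 -0.     1.546 -0.746] w 0.0944 F [-0.8  0.8  0.5]
R [[0.223, 0.975, 0.0], [0.975, -0.223, -0.0], [-0.0, 0.0, -1.0]]
```

View pics/g4.png

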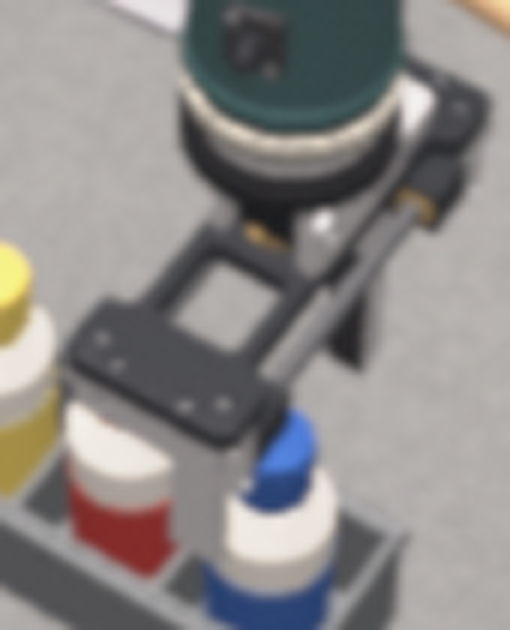

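Call:
{"method": "servo_tool", "body": {
  "targets": "1 -0.006 0 0 0 0 0;0 -0.006 0 0 0 0 0;0 -0.006 0 0 0 0 0;0 -0.006 0 0 0 0 0;0 -0.006 0 0 0 0 0;0 -0.006 0 0 0 0 0;0 -0.006 0 0 0 0 0;0 -0.006 0 0 0 0 0;0 -0.006 0 0 0 0 0;0 -0.006 0 0 0 0 0"
}}

```text
time: 4.95
tool_pos: [0.4156, 0.3514, 0.1149]
ee_rot: [3.142, 0.0, 1.346]
wrist_force: [-0.1, 0.1, -0.4]
width: 0.0374
```

Call:
{"method": "servo_tool", "body": {
  "targets": "0 0 0 0 0 0 0;0 0 0 0 0 0 0;0 0 0 0 0 0 0;0 0 0 0 0 0 0"
}}

```text
time: 5.28
tool_pos: [0.4157, 0.3517, 0.115]
ee_rot: [3.141, -0.0, 1.346]
wrist_force: [0.7, 0.5, 0.2]
width: 0.0308
```

Call:
{"method": "servo_tool", "body": {
  "targets": "0 0 0 -0.08 0 0 0;0 0 0 -0.16 0 0 0;0 0 0 -0.24 0 0 0;0 0 0 -0.32 0 0 0;0 0 0 -0.4 0 0 0;0 0 0 -0.48 0 0 0;0 0 0 -0.54 0 0 0;0 0 0 -0.54 0 0 0;0 0 0 -0.54 0 0 0"
}}

```text
time: 6.03
tool_pos: [0.4158, 0.3514, 0.2498]
ee_rot: [3.141, 0.0, 1.346]
wrist_force: [-0.3, 0.4, -3.1]
width: 0.0312
```

```bash
python3 - <<'E'
from plan import *
from h import *
stat()
S=vision.snapshot("side");T=vision.snapshot("top"); crop(S,275,230,105,135,5,"g5.png")
E
```

```text
t 6.03 p [0.4158 0.3514 0.2498] j [ 0.598  0.071  1.261 -0.     1.809 -0.748] w 0.0312 F [-0.3  0.4 -3.1]
R [[0.223, 0.975, 0.0], [0.975, -0.223, -0.0], [-0.0, 0.0, -1.0]]
```

View pics/g5.png

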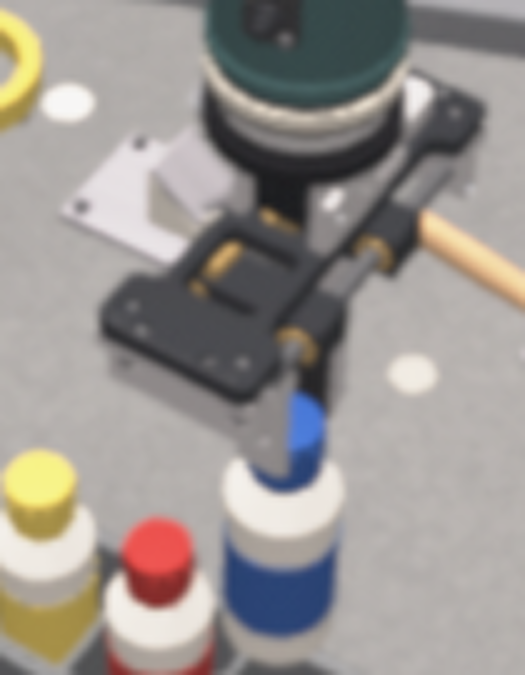

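```bash
cat >> plan.py <<'E'
yaw=d(-11.55);u=np.array([np.cos(yaw),np.sin(yaw),0]);v=np.array([-u[1],u[0],0]);k=np.array([0,0,1.])
cz=-np.cos(d(50))*u+np.sin(d(50))*k; cx=np.sin(d(50))*u+np.cos(d(50))*k
O=np.array([.5824,.0184,.046]); Rp=pose(-cz,v)
def park(dx,dz,g=.110): return O+cz*(g+dz)+cx*dx
E
python3 - <<'E'
from plan import *
print(park(.1,.02))
rel([.42,.2,.29],down(77)); rel(park(.1,.02),Rp,np.array([.42,.2,.29]),down(77))
E
```

```text
[0.57558295 0.01979314 0.20986454]
shift [-0.5846  0.1538 -0.1676] turn [-0.0008  0.0009  0.0007] rows>= 3.8
shift [-0.5624  0.7685  0.3205] turn [-0.2222  0.0028 -0.0077] rows>= 6.0
```

Call:
{"method": "servo_tool", "body": {
  "targets": "0 -0.1 0.026 -0.05 0 0 0;0 -0.2 0.052 -0.1 0 0 0;0 -0.3 0.078 -0.15 0 0 0;0 -0.4 0.104 -0.17 0 0 0;0 -0.5 0.13 -0.17 0 0 0;0 -0.58 0.154 -0.17 0 0 0;0 -0.58 0.154 -0.17 0 0 0"
}}

```text
time: 6.72
tool_pos: [0.4206, 0.1981, 0.291]
ee_rot: [-3.14, 0.004, 1.342]
wrist_force: [0.7, 0.9, -1.9]
width: 0.0309
```

```bash
python3 - <<'E'
from plan import *
stat();rel(park(.1,.02),Rp)
E
```

```text
t 6.72 p [0.4206 0.1981 0.291 ] j [ 0.32  -0.097  1.346 -0.003  1.896 -1.022] w 0.0309 F [ 0.7  0.9 -1.9]
R [[0.227, 0.974, -0.002], [0.974, -0.227, -0.003], [-0.004, -0.001, -1.0]]
shift [-0.5524  0.7663  0.3258] turn [-0.2226  0.0042 -0.0081] rows>= 6.0
```

Call:
{"method": "servo_tool", "body": {
  "targets": "0 -0.055 0.077 0.01 -0.022 0 -0.001;0 -0.11 0.153 0.03 -0.044 0 -0.002;0 -0.165 0.23 0.05 -0.067 0 -0.002;0 -0.22 0.306 0.07 -0.089 0 -0.003;0 -0.275 0.383 0.09 -0.111 0.002 -0.004;0 -0.33 0.46 0.12 -0.134 0.003 -0.005;0 -0.385 0.536 0.15 -0.156 0.003 -0.006;0 -0.44 0.613 0.19 -0.178 0.003 -0.006;0 -0.5 0.69 0.24 -0.2 0.004 -0.007;0 -0.55 0.766 0.29 -0.222 0.004 -0.008;0 -0.552 0.766 0.32 -0.222 0.004 -0.008;0 -0.552 0.766 0.325 -0.222 0.004 -0.008"
}}

```text
time: 7.72
tool_pos: [0.5734, 0.0243, 0.2042]
ee_rot: [2.456, -0.002, 1.372]
wrist_force: [-0.1, -0.2, -2.9]
width: 0.031
```

```bash
python3 - <<'E'
from plan import *
from h import *
stat();rel(park(.1,.02),Rp)
S=vision.snapshot("side");T=vision.snapshot("top"); crop(S,250,190,130,120,5,"p1.png"); crop(T,260,190,110,120,5,"p2.png")
E
```

```text
t 7.72 p [0.5734 0.0243 0.2042] j [ 0.039 -0.359  1.892 -0.183  0.945 -1.276] w 0.031 F [-0.1 -0.2 -2.9]
R [[0.198, 0.759, 0.621], [0.98, -0.154, -0.123], [0.002, 0.633, -0.774]]
shift [-0.0158  0.0236 -0.01  ] turn [-0.004  -0.0011  0.0003] rows>= 0.2
```

View pics/p1.png

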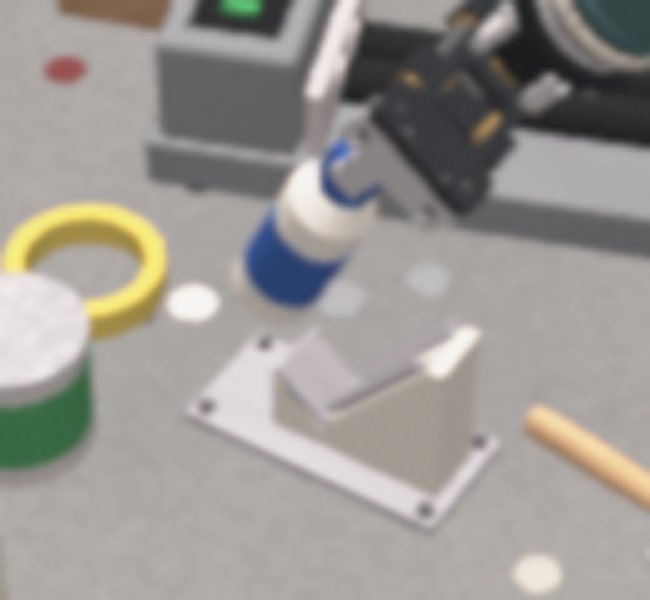

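View pics/p2.png

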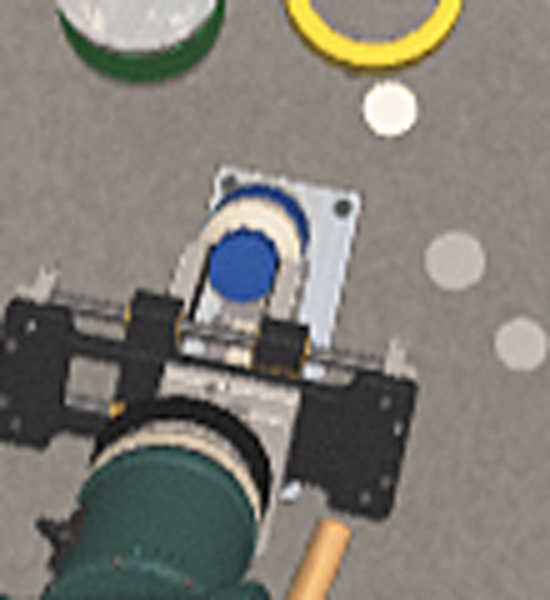

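```bash
python3 - <<'E'
from plan import *
from h import *
S=vision.snapshot("side");T=vision.snapshot("top");o,p,R=cur()
base=p+R[:,2]*.110; g=p-R[:,2]*.0188
for ang in(0,15,30,40):
    dv=Ro.from_rotvec(R[:,0]*np.radians(ang)).apply(R[:,2]); print(ang,dv.round(2))
    for z in(0,.14): 
        P=g+dv*(.129-z); print("  z",z,"side",((proj(S,P)-[250,190]+.5)*5).round(),"top",((proj(T,P)-[260,190]+.5)*5).round())
E
```

```text
0 [ 0.63 -0.12 -0.77]
  z 0 side [219. 236.] top [277. 135.]
  z 0.14 side [358. 148.] top [239. 265.]
15 [ 0.42 -0.08 -0.91]
  z 0 side [262. 278.] top [265. 197.]
  z 0.14 side [354. 144.] top [240. 259.]
30 [ 0.17 -0.03 -0.98]
  z 0 side [310. 312.] top [252. 262.]
  z 0.14 side [349. 141.] top [241. 253.]
40 [ 0.  0. -1.]
  z 0 side [344. 329.] top [243. 306.]
  z 0.14 side [346. 139.] top [242. 249.]
```

```bash
cat >> plan.py <<'E'
def pk2(dx,dz,beta):
    dv=Ro.from_rotvec(Rp[:,0]*d(beta)).apply(-cz); B=O+cz*dz+cx*dx
    return B-dv*.129-cz*.0188
E
python3 - <<'E'
from plan import *
for a in((.03,.012,19),(.003,.012,19),(0,0,0)): print(pk2(*a)); rel(pk2(*a),Rp)
E
```

```text
[0.56390508 0.02217964 0.1805064 ]
shift [-0.0238 -0.1231  0.0664] turn [ 0.0004 -0.0021  0.0005] rows>= 0.9
[0.54364071 0.0263209  0.16315114]
shift [-0.0236 -0.2311  0.0663] turn [ 0.0004 -0.0021  0.0005] rows>= 1.4
[0.51299919 0.03258284 0.1304181 ]
shift [-0.0235 -0.4111  0.086 ] turn [ 0.0004 -0.0021  0.0005] rows>= 2.5
```

Call:
{"method": "servo_tool", "body": {
  "targets": "0 -0.006 -0.03 0.016 0 0 0;0 -0.012 -0.06 0.033 0 -0.001 0;0 -0.018 -0.09 0.05 0 -0.002 0;0 -0.024 -0.123 0.066 0 -0.002 0;0 -0.024 -0.123 0.066 0 -0.002 0;0 -0.024 -0.123 0.066 0 -0.002 0"
}}

```text
time: 8.42
tool_pos: [0.562, 0.0211, 0.1772]
ee_rot: [2.446, 0.002, 1.369]
wrist_force: [0.8, 0.8, -2.0]
width: 0.031
```

```bash
python3 - <<'E'
from plan import *
from h import *
S=vision.snapshot("side");T=vision.snapshot("top"); crop(S,280,210,80,80,7,"p3.png"); crop(T,285,205,60,80,7,"p4.png")
stat();rel(pk2(.003,.012,19),Rp);rel(pk2(0,0,0),Rp)
o,p,R=cur();g=p-R[:,2]*.0188
for ang in(10,20,30):
    dv=Ro.from_rotvec(R[:,0]*np.radians(ang)).apply(R[:,2])
    for z in(0,.14): 
        P=g+dv*(.129-z); print(ang,"  z",z,"side",((proj(S,P)-[280,210]+.5)*7).round(),"top",((proj(T,P)-[285,205]+.5)*7).round())
E
```

```text
t 8.52 p [0.5633 0.0211 0.1794] j [ 0.038 -0.381  1.962 -0.2    0.886 -1.26 ] w 0.031 F [-0.1 -0.6 -2.5]
R [[0.2, 0.75, 0.63], [0.98, -0.152, -0.13], [-0.002, 0.643, -0.766]]
shift [ 0.0049 -0.1038 -0.0025] turn [0.0002 0.0003 0.0004] rows>= 0.6
shift [ 0.0051 -0.2838  0.0173] turn [0.0002 0.0003 0.0004] rows>= 1.7
10   z 0 side [175. 291.] top [215. 202.]
10   z 0.14 side [326. 132.] top [173. 323.]
20   z 0 side [217. 326.] top [204. 260.]
20   z 0.14 side [322. 129.] top [174. 318.]
30   z 0 side [262. 357.] top [191. 320.]
30   z 0.14 side [318. 127.] top [175. 312.]
```

View pics/p3.png

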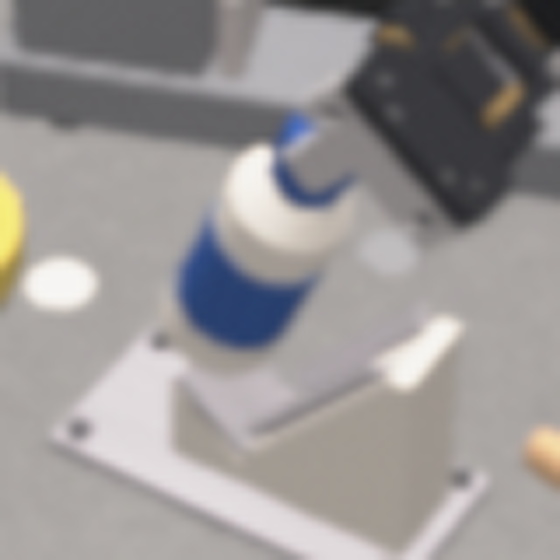

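View pics/p4.png

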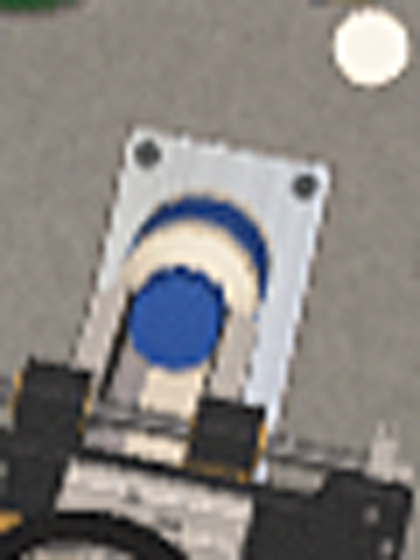

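Call:
{"method": "servo_tool", "body": {
  "targets": "0 0.002 -0.026 0 0 0 0;0 0.004 -0.052 0 0 0 0;0 0.005 -0.078 0 0 0 0;0 0.005 -0.104 -0.002 0 0 0;0 0.005 -0.104 -0.002 0 0 0;0 0.005 -0.104 -0.002 0 0 0"
}}

```text
time: 9.02
tool_pos: [0.543, 0.0264, 0.1623]
ee_rot: [2.444, 0.002, 1.37]
wrist_force: [0.3, -0.9, -4.7]
width: 0.0305
```

```bash
python3 - <<'E'
from plan import *
from h import *
S=vision.snapshot("side"); crop(S,280,210,80,80,7,"p5.png")
stat();rel(pk2(0,0,0),Rp)
E
```

```text
t 9.07 p [0.5433 0.0264 0.1626] j [ 0.058 -0.42   2.021 -0.218  0.872 -1.23 ] w 0.0309 F [ 0.3 -0.2 -2.3]
R [[0.2, 0.751, 0.629], [0.98, -0.152, -0.13], [-0.002, 0.643, -0.766]]
shift [ 0.0004 -0.1774  0.0191] turn [-0.      0.0004  0.0005] rows>= 1.1
```

View pics/p5.png

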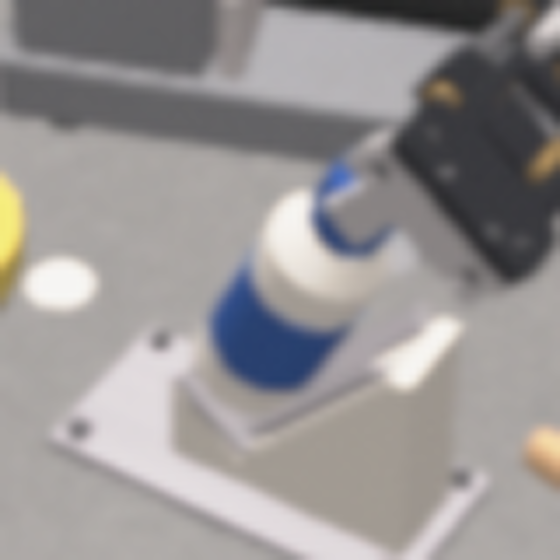

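Call:
{"method": "servo_tool", "body": {
  "targets": "0 0 -0.02 0.001 0 0 0;0 0 -0.04 0.002 0 0 0;0 0 -0.06 0.004 0 0 0;0 0 -0.08 0.006 0 0 0;0 0 -0.1 0.009 0 0 0;0 0 -0.12 0.012 0 0 0;0 0 -0.14 0.015 0 0 0;0 0 -0.155 0.017 0 0 0;0 0 -0.155 0.017 0 0 0;0 0 -0.155 0.017 0 0 0"
}}

```text
time: 9.9
tool_pos: [0.5166, 0.032, 0.1338]
ee_rot: [2.445, 0.001, 1.37]
wrist_force: [1.9, 0.7, -0.6]
width: 0.031
```

```bash
python3 - <<'E'
from plan import *
from h import *
S=vision.snapshot("side");T=vision.snapshot("top"); crop(S,280,210,80,80,7,"p6.png"); crop(T,285,205,60,80,7,"p7.png")
stat();rel(pk2(0,0,0),Rp)
E
```

```text
t 10.0 p [0.5168 0.0319 0.1339] j [ 0.081 -0.468  2.108 -0.244  0.841 -1.188] w 0.0308 F [ 2.4  0.4 -0.6]
R [[0.2, 0.752, 0.629], [0.98, -0.152, -0.129], [-0.001, 0.642, -0.767]]
shift [-0.0003 -0.0208  0.0009] turn [-0.0004  0.0003  0.0003] rows>= 0.1
```

View pics/p6.png

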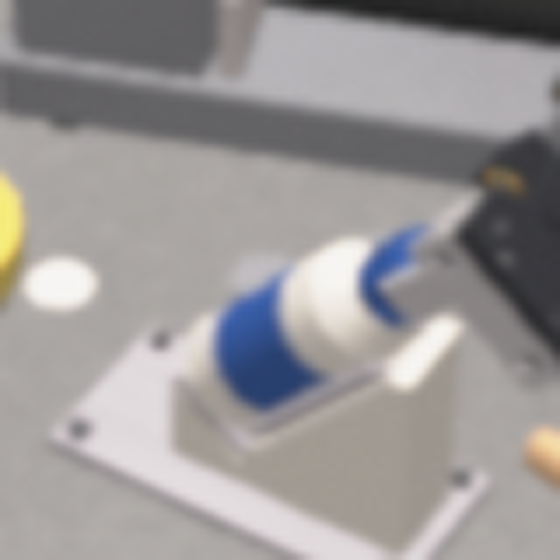

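View pics/p7.png

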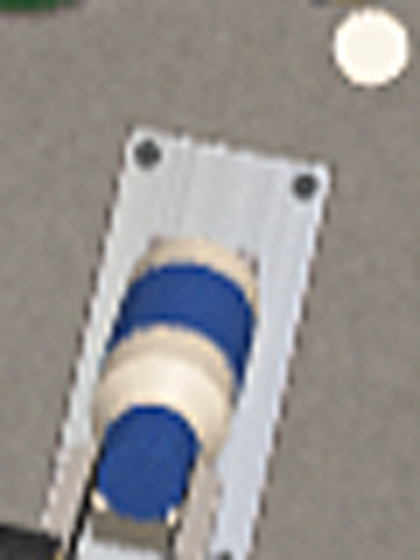

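Call:
{"method": "servo_tool", "body": {
  "targets": "0 0 -0.008 0 0 0 0;0 0 -0.016 0 0 0 0;0 0 -0.022 0.002 0 0 0;0 0 -0.022 0.004 0 0 0;0 0 -0.022 0.004 0 0 0"
}}

```text
time: 10.42
tool_pos: [0.5154, 0.0323, 0.1333]
ee_rot: [2.438, 0.001, 1.37]
wrist_force: [3.3, 0.2, 5.6]
width: 0.0309
```

```bash
python3 - <<'E'
from plan import *
from h import *
S=vision.snapshot("side");T=vision.snapshot("top"); crop(S,280,210,80,80,7,"p8.png"); crop(T,285,205,60,80,7,"p9.png")
stat();rel(pk2(0,0,0),Rp)
for n in("p8","p9"):
  for z,sx in((0,0),(.14,0)):
    s=S if n=="p8" else T; o=[280,210] if n=="p8" else [285,205]
    print(n,z,((proj(s,O+cz*z)-o+.5)*7).round())
E
```

```text
t 10.52 p [0.5154 0.0324 0.1333] j [ 0.084 -0.476  2.117 -0.25   0.833 -1.182] w 0.0311 F [ 4.2 -0.7  5.1]
R [[0.199, 0.747, 0.634], [0.98, -0.152, -0.13], [-0.001, 0.647, -0.762]]
shift [-0.0011 -0.0147  0.0026] turn [0.0018 0.0001 0.0004] rows>= 0.1
p8 0 [242. 386.]
p8 0.14 [440. 281.]
p9 0 [193. 307.]
p9 0.14 [138. 498.]
```

View pics/p8.png

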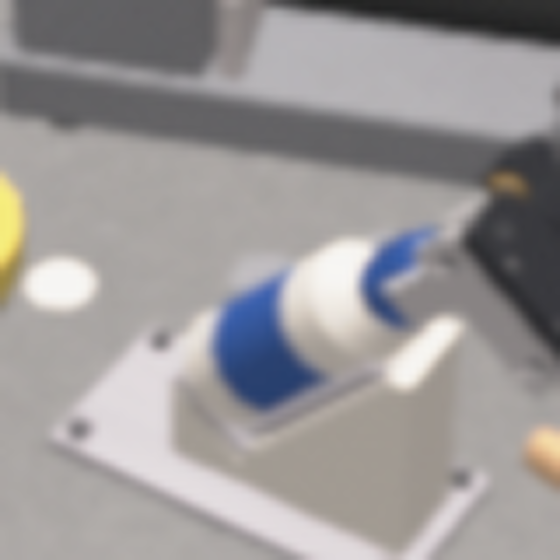

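View pics/p9.png

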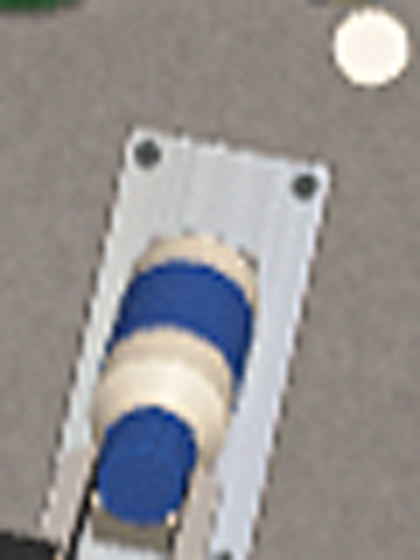

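Call:
{"method": "servo_tool", "body": {
  "targets": "0 0 0.004 0.006 0 0 0;0 0 0.006 0.012 0 0 0;0 0 0.008 0.018 0 0 0;0 0 0.008 0.018 0 0 0;0 0 0.008 0.018 0 0 0"
}}

```text
time: 10.93
tool_pos: [0.5189, 0.0317, 0.1301]
ee_rot: [2.44, 0.001, 1.37]
wrist_force: [1.6, 1.2, 5.7]
width: 0.0309
```

```bash
python3 - <<'E'
from plan import *
stat();rel(pk2(0,0,0),Rp); o,p,R=cur(); print("F tool",R.T@o["wrist_force"])
E
```

```text
t 10.93 p [0.5189 0.0317 0.1301] j [ 0.08  -0.462  2.114 -0.247  0.824 -1.184] w 0.0309 F [1.6 1.2 5.7]
R [[0.2, 0.749, 0.632], [0.98, -0.152, -0.129], [-0.001, 0.645, -0.764]]
shift [-0.0012 -0.0175 -0.0164] turn [0.001  0.0001 0.0002] rows>= 0.1
F tool [ 1.45022155  4.70021453 -3.53377184]
```

Call:
{"method": "servo_tool", "body": {
  "targets": "1 0 0 0 0 0 0;1 0 0 0 0 0 0;1 0 0 0 0 0 0;1 0 0 0 0 0 0;1 0 0 0 0 0 0;1 0 0 0 0 0 0;1 0 0 0 0 0 0;1 0 0 0 0 0 0"
}}

```text
time: 11.6
tool_pos: [0.5176, 0.0315, 0.1277]
ee_rot: [2.444, 0.002, 1.369]
wrist_force: [-1.2, -0.1, 0.6]
width: 0.0812
```

```bash
python3 - <<'E'
from plan import *
from h import *
S=vision.snapshot("side");T=vision.snapshot("top"); crop(S,270,210,100,80,7,"q1.png"); crop(T,285,205,60,80,7,"q2.png")
stat()
E
```

```text
t 11.7 p [0.5177 0.0315 0.1278] j [ 0.08  -0.461  2.116 -0.247  0.825 -1.184] w 0.0888 F [ 0.6 -0.5 -0.1]
R [[0.2, 0.751, 0.629], [0.98, -0.152, -0.13], [-0.002, 0.642, -0.767]]
```

View pics/q1.png

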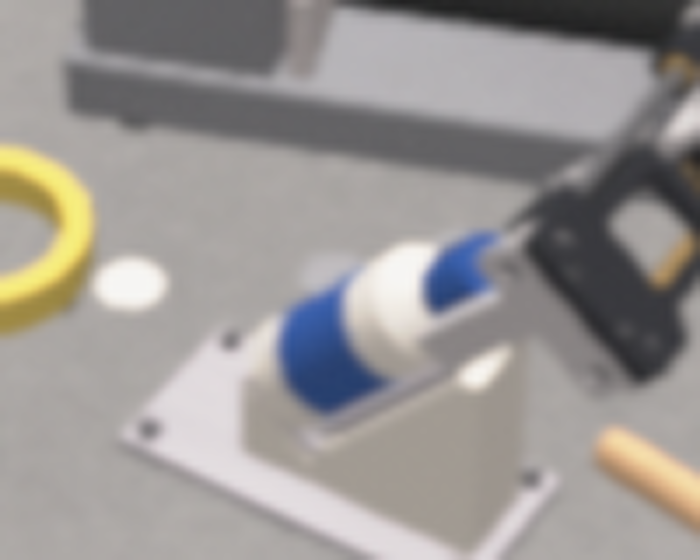

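View pics/q2.png

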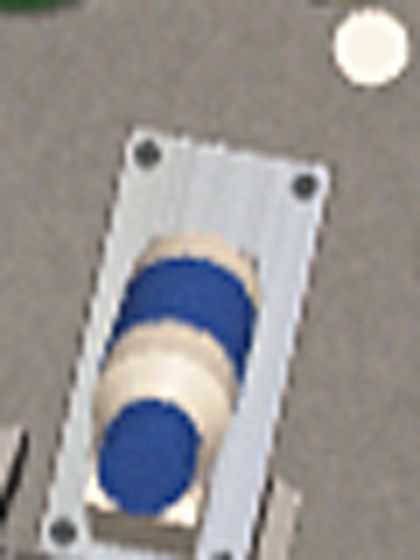

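Call:
{"method": "servo_tool", "body": {
  "targets": "1 0 0 -0.08 0 0 0;1 0 0 -0.16 0 0 0;1 0 0 -0.3 0 0 0;1 0 0 -0.45 0 0 0;1 0 0.05 -0.6 0 0 0;1 0 0.1 -0.6 0 0 0"
}}

```text
time: 12.2
tool_pos: [0.4423, 0.0485, 0.2686]
ee_rot: [2.43, -0.003, 1.372]
wrist_force: [1.4, 0.8, 1.0]
width: 0.0942
```

```bash
python3 - <<'E'
from plan import *
from h import *
S=vision.snapshot("side");T=vision.snapshot("top"); crop(S,290,220,80,70,9,"q3.png"); crop(T,285,205,60,80,7,"q4.png")
stat()
E
```

```text
t 12.3 p [0.4433 0.0475 0.2634] j [ 0.18  -0.691  1.969 -0.26   1.206 -1.18 ] w 0.0937 F [-0.   0.3 -1.2]
R [[0.199, 0.747, 0.635], [0.98, -0.153, -0.129], [0.001, 0.648, -0.762]]
```

View pics/q3.png

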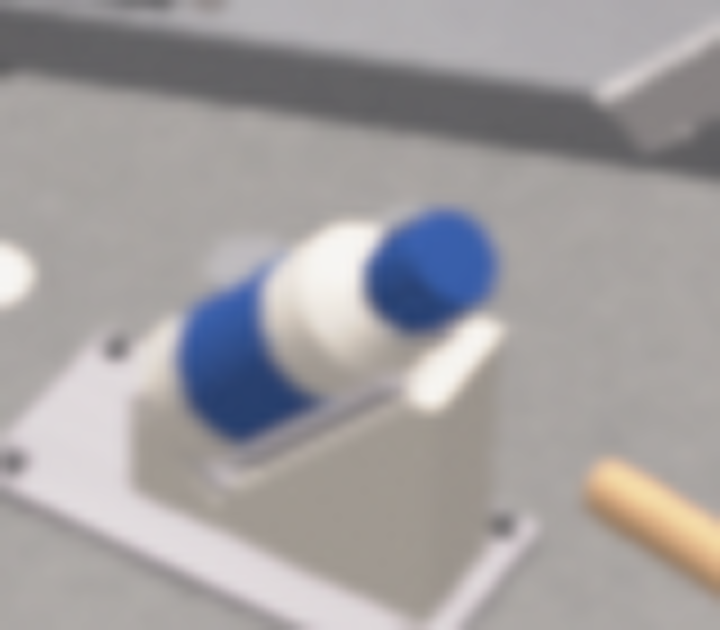

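View pics/q4.png

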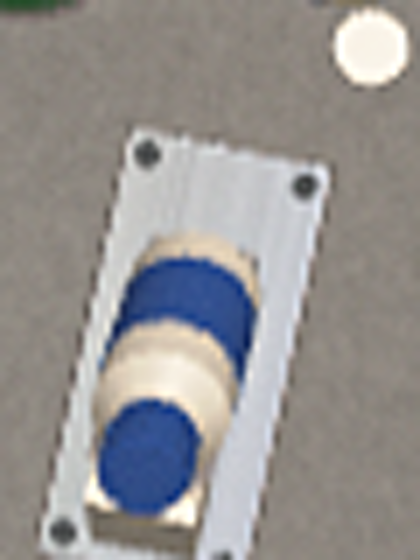

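```bash
python3 - <<'E'
from plan import *
from h import *
S=vision.snapshot("side");T=vision.snapshot("top")
c=lambda p,f,o:((p[0]+.5)/f-.5+o[0],(p[1]+.5)/f-.5+o[1])
q,e=tri(T,c((148,477),7,(285,205)),S,c((447,264),9,(290,220))); print(q,e, "pred",O+cz*.14, "O est",q-cz*.14, (q-cz*.14-O)@u,(q-cz*.14-O)@v)
E
```

```text
[0.50307937 0.03296692 0.14938524] 0.002448551896769718 pred [0.49423201 0.03641812 0.15324622] O est [0.59124736 0.0149488  0.04213902] 0.009359217894933642 -0.001609865855843661
```

```bash
cat >> plan.py <<'E'
O=np.array([.5888,.0171,.046])
a=d(245); tz=np.cos(a)*u+np.sin(a)*k; Rg=pose(tz,v); G=O+cz*.052+tz*.015
E
python3 - <<'E'
from plan import *
H=G-tz*.16; print(G,H); rel(H,Rg); rel(G-tz*.07,Rg,H,Rg)
E
```

```text
[0.54984098 0.02506171 0.07223969] [0.61609064 0.01152285 0.21724894]
shift [0.001  0.4438 0.5797] turn [0.3602 0.0007 0.    ] rows>= 9.1
shift [-0.   -0.    0.36] turn [0. 0. 0.] rows>= 2.2
```

Call:
{"method": "servo_tool", "body": {
  "targets": "1 0 0.044 0.04 0.036 0 0;1 0 0.089 0.08 0.072 0 0;1 0 0.133 0.13 0.108 0 0;1 0 0.178 0.19 0.144 0 0;1 0 0.222 0.25 0.18 0 0;1 0 0.266 0.32 0.216 0 0;1 0 0.311 0.39 0.252 0 0;1 0 0.355 0.46 0.288 0 0;1 0 0.4 0.52 0.324 0 0;1 0 0.444 0.58 0.36 0 0;1 0 0.444 0.58 0.36 0 0;1 0 0.444 0.58 0.36 0 0"
}}

```text
time: 13.4
tool_pos: [0.6178, 0.0102, 0.2005]
ee_rot: [-2.679, 0.005, 1.367]
wrist_force: [0.0, -0.2, -0.7]
width: 0.0939
```

```bash
python3 - <<'E'
from plan import *
from h import *
H=G-tz*.16
stat(); rel(H,Rg); rel(G-tz*.07,Rg);rel(G,Rg)
S=vision.snapshot("side");T=vision.snapshot("top"); crop(S,260,130,130,160,3.7,"k1.png"); crop(T,265,190,90,110,5,"k2.png")
E
```

```text
t 13.4 p [0.6178 0.0102 0.2005] j [-0.1    0.643  0.688  0.054  2.271 -1.441] w 0.0939 F [ 0.  -0.2 -0.7]
R [[0.202, 0.876, -0.438], [0.979, -0.183, 0.086], [-0.005, -0.447, -0.895]]
shift [ 0.0036 -0.0369 -0.0567] turn [-0.0085  0.0012 -0.0012] rows>= 0.4
shift [ 0.0049 -0.0273  0.3032] turn [-0.0085  0.0012 -0.0012] rows>= 1.8
shift [ 0.006  -0.0198  0.5831] turn [-0.0085  0.0012 -0.0012] rows>= 3.5
```

View pics/k1.png

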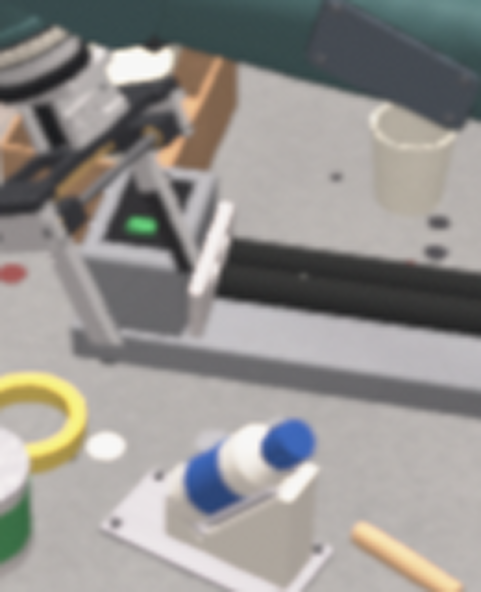

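Call:
{"method": "servo_tool", "body": {
  "targets": "1 0.002 -0.01 0.05 -0.004 0.001 -0.001;1 0.005 -0.027 0.12 -0.008 0.001 -0.001;1 0.005 -0.027 0.19 -0.008 0.001 -0.001;1 0.005 -0.027 0.26 -0.008 0.001 -0.001;1 0.005 -0.027 0.3 -0.008 0.001 -0.001;1 0.005 -0.027 0.3 -0.008 0.001 -0.001;1 0.005 -0.027 0.3 -0.008 0.001 -0.001"
}}

```text
time: 14.08
tool_pos: [0.5789, 0.0206, 0.1599]
ee_rot: [-2.742, -0.003, 1.372]
wrist_force: [0.4, 0.2, -1.0]
width: 0.0941
```

```bash
python3 - <<'E'
from plan import *
from h import *
S=vision.snapshot("side");T=vision.snapshot("top"); crop(S,260,180,110,120,5,"k3.png"); crop(T,265,190,90,110,5,"k4.png")
stat(); rel(G-tz*.07,Rg);rel(G,Rg)
E
```

```text
t 14.18 p [0.5802 0.0203 0.1587] j [-0.092  0.492  0.974  0.051  2.073 -1.448] w 0.0939 F [-0.6 -0.1  0.3]
R [[0.198, 0.903, -0.381], [0.98, -0.181, 0.08], [0.003, -0.39, -0.921]]
shift [-0.0058  0.0316  0.0865] turn [ 0.0114 -0.0007  0.001 ] rows>= 0.6
shift [-0.0064  0.0216  0.3663] turn [ 0.0114 -0.0007  0.001 ] rows>= 2.2
```

View pics/k3.png

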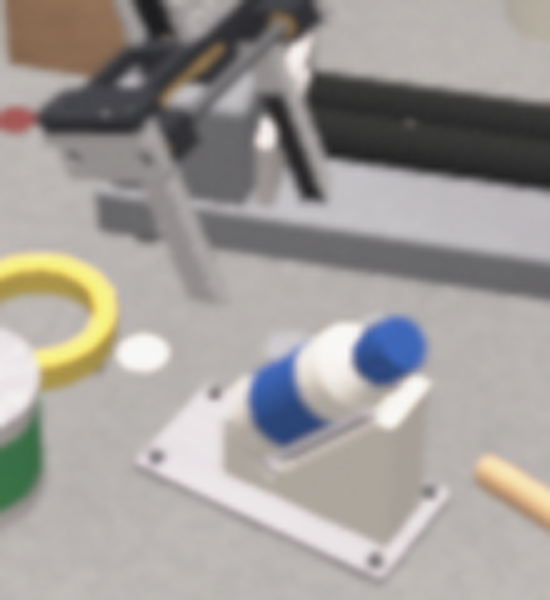

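View pics/k4.png

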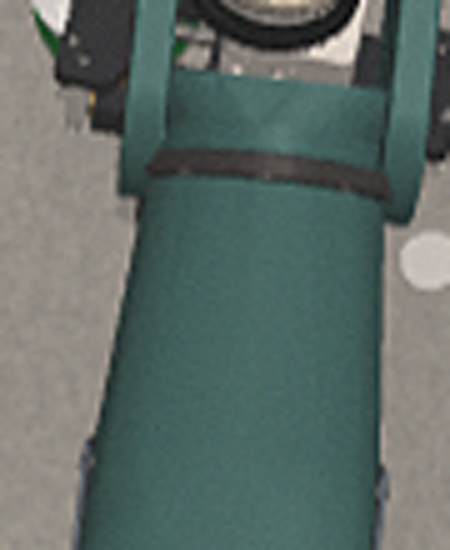

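Call:
{"method": "servo_tool", "body": {
  "targets": "1 -0.003 0.006 0.05 0.006 0 0.001;1 -0.006 0.015 0.11 0.011 -0.001 0.001;1 -0.006 0.022 0.17 0.011 -0.001 0.001;1 -0.006 0.022 0.23 0.011 -0.001 0.001;1 -0.006 0.022 0.29 0.011 -0.001 0.001;1 -0.006 0.022 0.34 0.011 -0.001 0.001;1 -0.006 0.022 0.366 0.011 -0.001 0.001;1 -0.006 0.022 0.366 0.011 -0.001 0.001;1 -0.006 0.022 0.366 0.011 -0.001 0.001;1 -0.006 0.022 0.366 0.011 -0.001 0.001"
}}

```text
time: 15.02
tool_pos: [0.5497, 0.0249, 0.0679]
ee_rot: [-2.699, 0.002, 1.369]
wrist_force: [0.1, -0.0, 0.3]
width: 0.0938
```

```bash
python3 - <<'E'
from plan import *
from h import *
S=vision.snapshot("side"); crop(S,260,180,110,120,5,"k5.png")
stat();rel(G,Rg)
E
```

```text
t 15.07 p [0.55   0.0249 0.0683] j [-0.089  0.497  1.161  0.049  1.923 -1.452] w 0.094 F [0.5 0.2 1.8]
R [[0.2, 0.886, -0.419], [0.98, -0.182, 0.084], [-0.002, -0.427, -0.904]]
shift [ 0.0005 -0.0074 -0.0141] turn [-0.0016  0.0005 -0.0002] rows>= 0.1
```

View pics/k5.png

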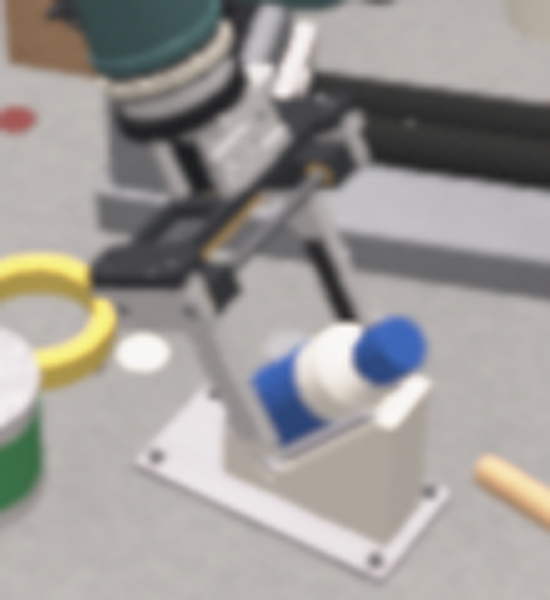

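Call:
{"method": "servo_tool", "body": {
  "targets": "1 0 -0.007 -0.014 0 0 0;0 0 -0.007 -0.014 0 0 0;0 0 -0.007 -0.014 0 0 0;0 0 -0.007 -0.014 0 0 0;0 0 -0.007 -0.014 0 0 0;0 0 -0.007 -0.014 0 0 0;0 0 -0.007 -0.014 0 0 0;0 0 -0.007 -0.014 0 0 0;0 0 -0.007 -0.014 0 0 0;0 0 -0.007 -0.014 0 0 0;0 0 -0.007 -0.014 0 0 0;0 0 -0.007 -0.014 0 0 0"
}}

```text
time: 16.07
tool_pos: [0.5493, 0.0256, 0.0715]
ee_rot: [-2.699, 0.001, 1.37]
wrist_force: [1.8, 2.7, -0.0]
width: 0.0486
```

```bash
python3 - <<'E'
from plan import *
from h import *
S=vision.snapshot("side");T=vision.snapshot("top"); crop(S,260,180,110,120,5,"k6.png")
stat();rel(G,Rg)
E
```

```text
t 16.17 p [0.5494 0.0255 0.0715] j [-0.089  0.494  1.158  0.05   1.929 -1.451] w 0.0479 F [ 1.4  2.8 -0.9]
R [[0.2, 0.885, -0.42], [0.98, -0.181, 0.085], [-0.001, -0.428, -0.904]]
shift [-0.0014  0.0008 -0.0036] turn [-0.0019  0.0003  0.    ] rows>= 0.0
```

View pics/k6.png

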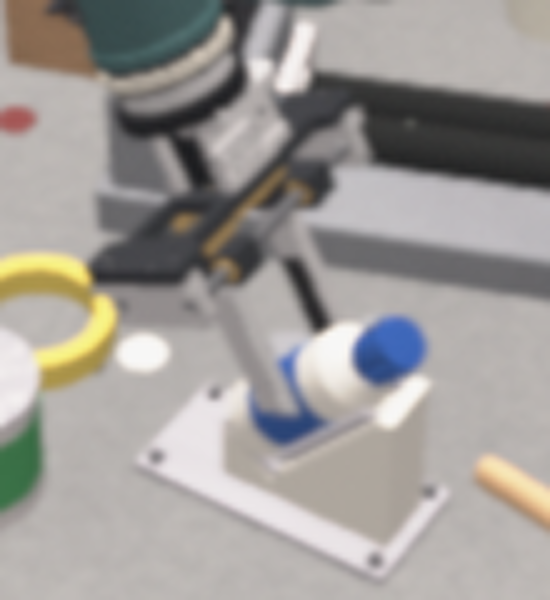

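Call:
{"method": "servo_tool", "body": {
  "targets": "0 0 -0.01 -0.022 0 0 0;0 0 -0.025 -0.053 0 0 0;0 0 -0.05 -0.106 0 0 0;0 0 -0.08 -0.17 0 0 0;0 0 -0.115 -0.243 0 0 0;0 0 -0.155 -0.327 0 0 0;0 0 -0.2 -0.422 0 0 0;0 0 -0.245 -0.517 0 0 0;0 0 -0.28 -0.59 0 0 0;0 0 -0.28 -0.59 0 0 0"
}}

```text
time: 17.0
tool_pos: [0.5503, 0.0246, 0.2406]
ee_rot: [-2.708, 0.002, 1.369]
wrist_force: [0.0, 0.6, -2.3]
width: 0.0482
```

```bash
python3 - <<'E'
from plan import *
from h import *
S=vision.snapshot("side");T=vision.snapshot("top"); crop(S,250,120,130,170,3.5,"l1.png");crop(T,265,160,100,120,5,"l2.png")
stat()
o,p,R=cur(); c=p-R[:,2]*.015
for z in (-.052,.088): 
  q=proj(S,c+cz*z); print(((q-[250,120]+.5)*3.5).round())
E
```

```text
t 17.1 p [0.5495 0.0249 0.2354] j [-0.089  0.444  0.903  0.058  2.232 -1.432] w 0.0483 F [-1.3  0.9 -3.6]
R [[0.2, 0.886, -0.418], [0.98, -0.182, 0.083], [-0.002, -0.426, -0.905]]
[219. 356.]
[326. 286.]
```

View pics/l1.png

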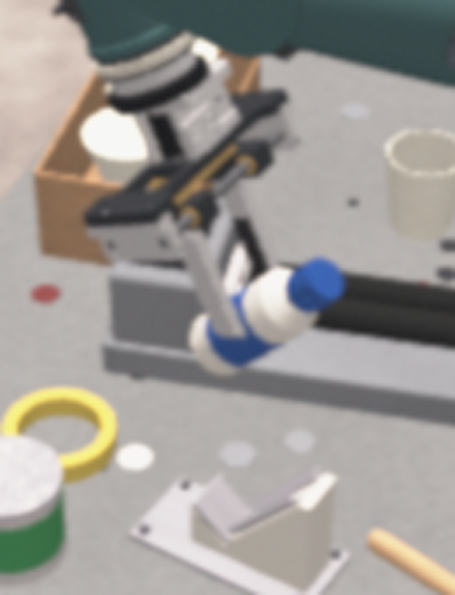

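```bash
cat >> plan.py <<'E'
wx=np.array([np.cos(d(7.75)),np.sin(d(7.75)),0]);wy=np.array([-wx[1],wx[0],0])
a2=d(295); tz2=np.cos(a2)*wx+np.sin(a2)*k; Rr=pose(tz2,wy); CR=np.array([.5303,-.2438,.106])
def roll(h,x=.015): return CR+wx*x+k*h+tz2*.015
E
python3 - <<'E'
from plan import *
M=np.array([.53,-.10,.24]);print(roll(.08))
rel(M,Rg); rel(roll(.08),Rr,M,Rg); rel(roll(.08),Rr)
E
```

```text
[ 0.55144436 -0.24092238  0.17240538]
shift [-0.5051  0.014  -0.0257] turn [-0.0013  0.0006 -0.0004] rows>= 3.0
shift [-0.5351  0.2927  0.1618] turn [-0.2751  0.     -0.1107] rows>= 7.5
shift [-1.0395  0.3079  0.1359] turn [-0.2764  0.0005 -0.1108] rows>= 7.5
```

Call:
{"method": "servo_tool", "body": {
  "targets": "0 -0.05 0 -0.003 0 0 0;0 -0.12 0.003 -0.006 0 0 0;0 -0.2 0.006 -0.01 0 0 0;0 -0.28 0.009 -0.014 0 0 0;0 -0.36 0.011 -0.018 0 0 0;0 -0.44 0.013 -0.022 0 0 0;0 -0.5 0.014 -0.025 0 0 0;0 -0.505 0.014 -0.025 0 0 0;0 -0.505 0.014 -0.025 0 0 0"
}}

```text
time: 17.85
tool_pos: [0.5287, -0.1005, 0.2374]
ee_rot: [-2.695, 0.001, 1.367]
wrist_force: [0.1, -0.8, -3.2]
width: 0.0485
```

```bash
python3 - <<'E'
from plan import *
stat(); rel(roll(.08),Rr)
E
```

```text
t 17.85 p [ 0.5287 -0.1005  0.2374] j [-0.272  0.428  0.922 -0.039  2.237 -1.656] w 0.0485 F [ 0.1 -0.8 -3.2]
R [[0.202, 0.883, -0.423], [0.979, -0.183, 0.086], [-0.001, -0.432, -0.902]]
shift [-0.5313  0.2954  0.1477] turn [-2.784e-01 -1.000e-04 -1.114e-01] rows>= 7.5
```

Call:
{"method": "servo_tool", "body": {
  "targets": "0 -0.04 0.022 0.01 -0.023 0 -0.009;0 -0.09 0.05 0.02 -0.05 0 -0.02;0 -0.15 0.082 0.03 -0.08 0 -0.032;0 -0.21 0.115 0.045 -0.11 0 -0.044;0 -0.27 0.15 0.06 -0.14 0 -0.056;0 -0.33 0.182 0.075 -0.17 0 -0.068;0 -0.39 0.215 0.095 -0.2 0 -0.08;0 -0.44 0.243 0.115 -0.228 0 -0.091;0 -0.48 0.27 0.13 -0.252 0 -0.101;0 -0.515 0.286 0.14 -0.27 0 -0.108;0 -0.531 0.295 0.147 -0.278 0 -0.111;0 -0.531 0.295 0.147 -0.278 0 -0.111"
}}

```text
time: 18.85
tool_pos: [0.5499, -0.2388, 0.1708]
ee_rot: [2.708, -0.004, 1.706]
wrist_force: [-0.6, -0.4, -3.1]
width: 0.0487
```

```bash
python3 - <<'E'
from plan import *
from h import *
S=vision.snapshot("side");T=vision.snapshot("top");S=vision.snapshot("side"); crop(S,260,100,170,145,4,"n1.png");crop(T,360,165,110,175,3.4,"n2.png")
stat(); rel(roll(.08),Rr)
E
```

```text
t 19.0 p [ 0.5529 -0.2387  0.1743] j [-0.7   -0.067  1.617  0.332  1.303 -2.449] w 0.0488 F [ 0.3  0.3 -2.5]
R [[-0.137, 0.897, 0.419], [0.991, 0.124, 0.058], [0.0, 0.423, -0.906]]
shift [-0.0079 -0.0093  0.0038] turn [ 0.0003 -0.0004  0.0006] rows>= 0.1
```

View pics/n1.png

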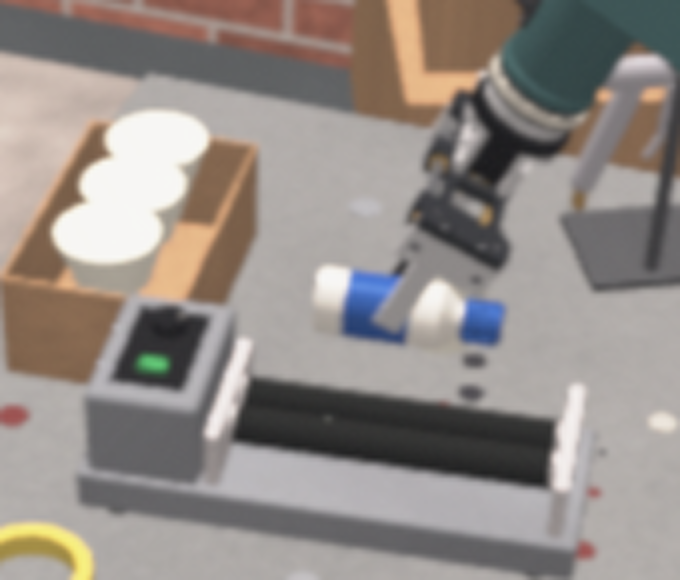

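View pics/n2.png

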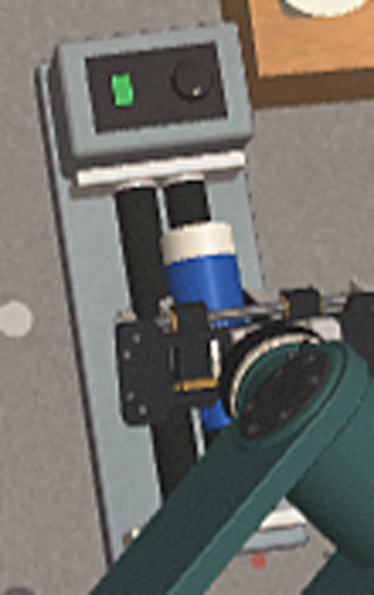

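```bash
python3 - <<'E'
from plan import *
from h import *
S=vision.snapshot("side");T=vision.snapshot("top")
o,p,R=cur(); c=p-R[:,2]*.015
for z in (-.052,0,.088):
  P=c-wx*z; print(z,((proj(S,P)-[260,100]+.5)*4).round(),((proj(T,P)-[360,165]+.5)*3.4).round())
im=S["image"].astype(int); b=((im[:,:,2]>im[:,:,0]+50)&(im[:,:,2]>90)).astype(np.uint8); b[:150]=0;b[200:]=0;b[:,:320]=0;b[:,395:]=0
n,l,st,ce=cv2.connectedComponentsWithStats(b)
for i in range(1,n):
    if st[i,4]>20: print("S",st[i],ce[i],((ce[i]-[260,100]+.5)*4).round())
crop(S,330,155,70,45,10,"n3.png")
E
```

```text
-0.052 [315. 302.] [196. 227.]
0 [383. 311.] [207. 299.]
0.088 [499. 327.] [227. 423.]
S [346 167  14  18 161] [351.28571429 174.73913043] [367. 301.]
S [375 174  11  12  96] [380.    179.375] [482. 320.]
```

View pics/n3.png

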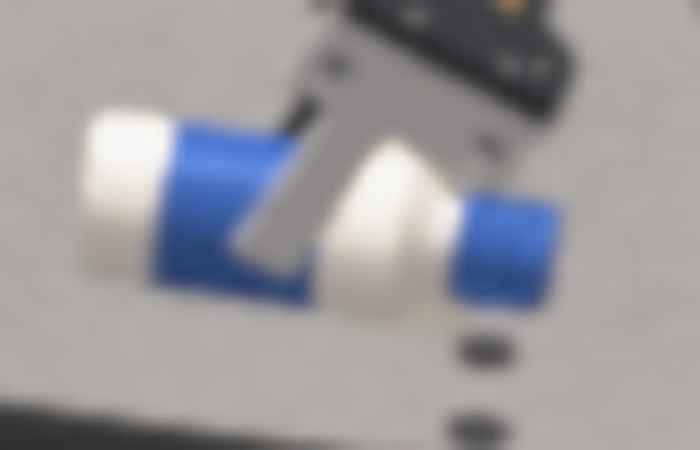

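```bash
python3 - <<'E'
from plan import *
rel(roll(.01),Rr);rel(roll(.0),Rr)
E
```

```text
shift [-0.0062 -0.1319  0.2592] turn [ 0.0007 -0.0001  0.0009] rows>= 1.7
shift [-0.0061 -0.1489  0.2955] turn [ 0.0007 -0.0001  0.0009] rows>= 2.0
```

Call:
{"method": "servo_tool", "body": {
  "targets": "0 -0.002 -0.02 0.04 0 0 0.001;0 -0.006 -0.05 0.09 0 0 0.001;0 -0.006 -0.08 0.15 0 0 0.001;0 -0.006 -0.105 0.205 0 0 0.001;0 -0.006 -0.12 0.24 0 0 0.001;0 -0.006 -0.132 0.259 0 0 0.001;0 -0.006 -0.132 0.259 0 0 0.001;0 -0.006 -0.132 0.259 0 0 0.001;0 -0.006 -0.132 0.259 0 0 0.001"
}}

```text
time: 19.85
tool_pos: [0.5515, -0.2422, 0.1033]
ee_rot: [2.701, 0.001, 1.704]
wrist_force: [-0.3, -0.7, -2.4]
width: 0.0486
```

```bash
python3 - <<'E'
from plan import *
from h import *
S=vision.snapshot("side");T=vision.snapshot("top");S=vision.snapshot("side"); crop(S,310,150,110,90,6,"n4.png");crop(T,360,165,110,175,3.4,"n5.png")
stat(); rel(roll(.0),Rr)
E
```

```text
t 20.0 p [ 0.5514 -0.2422  0.1033] j [-0.707 -0.028  1.724  0.352  1.164 -2.506] w 0.0483 F [-0.8 -0.2 -2.5]
R [[-0.133, 0.897, 0.422], [0.991, 0.121, 0.056], [-0.001, 0.426, -0.905]]
shift [ 0.0052 -0.0177  0.0399] turn [ 0.0012  0.0006 -0.0003] rows>= 0.3
```

View pics/n4.png

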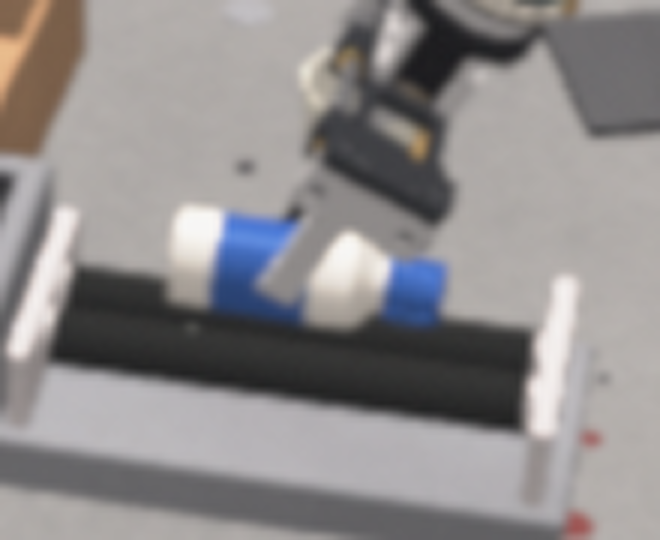

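View pics/n5.png

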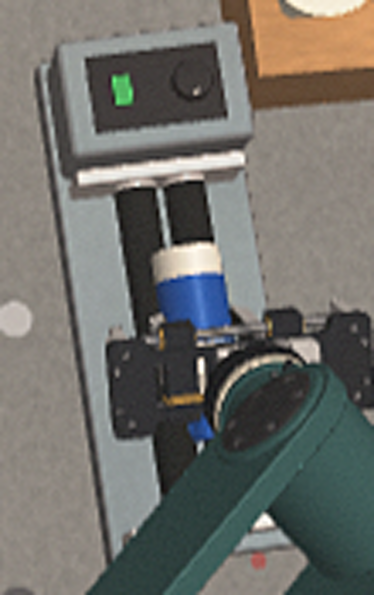

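```bash
python3 - <<'E'
from plan import *
from h import *
T=vision.snapshot("top");S=vision.snapshot("side");crop(T,395,225,50,60,10,"n6.png")
im=T["image"].astype(int)
o,p,R=cur(); c=p-R[:,2]*.015; print("c roller frame",(c-CR)@wx,(c-CR)@wy,c[2])
b=(im[:,:,2]>im[:,:,0]+50)
bottle=b|(im.min(2)>150)
for r in(240,243,246,249,252,255):
    xs=np.where(bottle[r,398:432])[0]+398
    A=plane(T,xs.min()-.5,r,.116);B=plane(T,xs.max()+.5,r,.116)
    print(r,xs.min(),xs.max(),len(xs),"y",round((A-CR)@wy,4),round((B-CR)@wy,4),"mid",round(((A+B)/2-CR)@wy,4))
E
```

```text
c roller frame 0.014465349211365977 -0.0010655271843056566 0.11639626614213754
240 408 431 20 y 0.0142 -0.0458 mid -0.0158
243 409 431 21 y 0.0128 -0.0445 mid -0.0158
246 409 431 22 y 0.014 -0.0433 mid -0.0146
249 406 431 25 y 0.0227 -0.0421 mid -0.0097
252 407 431 25 y 0.0213 -0.0408 mid -0.0097
255 408 430 21 y 0.02 -0.0371 mid -0.0085
```

View pics/n6.png

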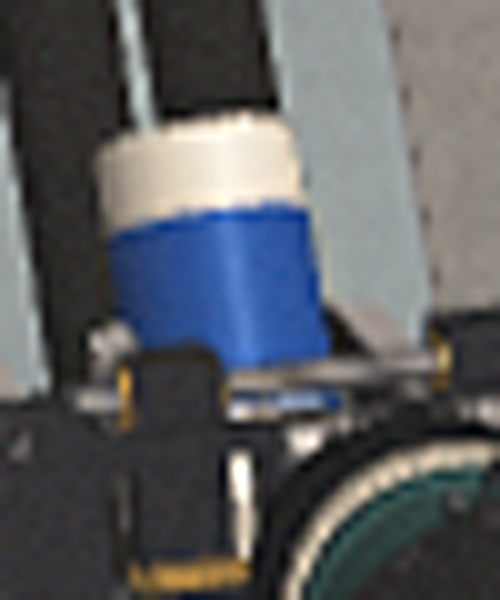

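Call:
{"method": "servo_tool", "body": {
  "targets": "0 0.005 -0.004 0.01 0 0 0;0 0.01 -0.008 0.02 0 0 0;0 0.01 -0.012 0.028 0 0 0;0 0.01 -0.014 0.032 0 0 0;0 0.01 -0.014 0.032 0 0 0"
}}

```text
time: 20.52
tool_pos: [0.5503, -0.2389, 0.0924]
ee_rot: [2.704, -0.001, 1.704]
wrist_force: [-0.3, 0.5, -2.5]
width: 0.0488
```

```bash
python3 - <<'E'
from plan import *
from h import *
S=vision.snapshot("side");T=vision.snapshot("top"); crop(S,330,160,80,70,9,"n7.png");crop(T,395,225,50,60,10,"n8.png")
stat(); rel(roll(.0),Rr)
E
```

```text
t 20.62 p [ 0.5507 -0.2392  0.0931] j [-0.703 -0.024  1.74   0.354  1.145 -2.509] w 0.0483 F [ 0.   0.3 -2.6]
R [[-0.133, 0.897, 0.421], [0.991, 0.12, 0.057], [0.001, 0.425, -0.905]]
shift [-0.0073  0.0008  0.0035] turn [ 0.0007  0.0001 -0.0006] rows>= 0.0
```

View pics/n7.png

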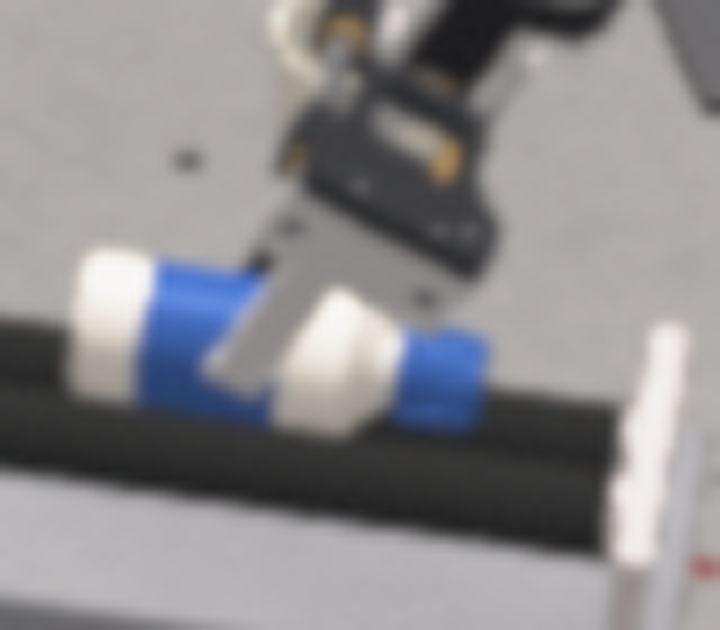

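View pics/n8.png

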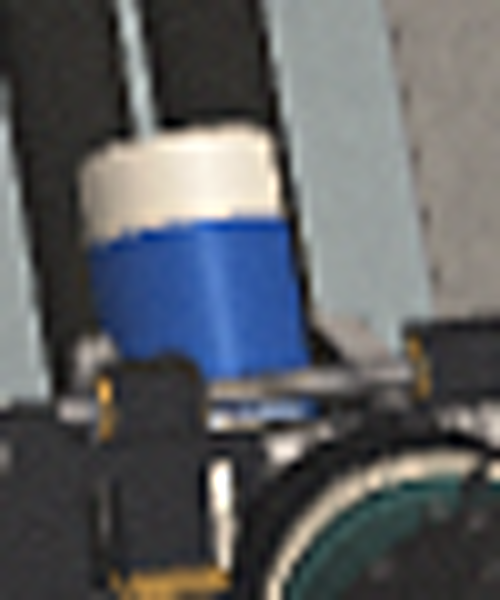

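Call:
{"method": "servo_tool", "body": {
  "targets": "0 -0.002 -0.004 0.008 0 0 0;0 -0.002 -0.007 0.015 0 0 0;0 -0.002 -0.007 0.015 0 0 0;0 -0.002 -0.007 0.015 0 0 0"
}}

```text
time: 20.95
tool_pos: [0.5514, -0.2404, 0.091]
ee_rot: [2.701, 0.001, 1.704]
wrist_force: [-3.4, 1.1, 4.0]
width: 0.048
```

```bash
python3 - <<'E'
from plan import *
stat(); rel(roll(.0),Rr)
E
```

```text
t 20.95 p [ 0.5514 -0.2404  0.091 ] j [-0.704 -0.021  1.743  0.356  1.138 -2.513] w 0.048 F [-3.4  1.1  4. ]
R [[-0.133, 0.896, 0.423], [0.991, 0.121, 0.055], [-0.001, 0.427, -0.904]]
shift [-0.0023  0.0022 -0.0052] turn [ 0.0014  0.0007 -0.0004] rows>= 0.0
```

Call:
{"method": "servo_tool", "body": {
  "targets": "1 0 0 0 0 0 0;1 0 0 0 0 0 0;1 0 0 0 0 0 0;1 0 0 0 0 0 0;1 0 0 0 0 0 0;1 0 0 0 0 0 0;1 0 0 0 0 0 0;1 0 0 0 0 0 0;1 0 0 0 0 0 0;1 0 0 0 0 0 0"
}}

```text
time: 21.78
tool_pos: [0.5508, -0.2397, 0.0891]
ee_rot: [2.703, -0.0, 1.704]
wrist_force: [0.4, -0.1, 0.1]
width: 0.0942
```

Call:
{"method": "servo_tool", "body": {
  "targets": "1 0 0.02 -0.05 0 0 0;1 0 0.05 -0.12 0 0 0;1 0 0.08 -0.2 0 0 0;1 0 0.12 -0.3 0 0 0;1 0 0.18 -0.45 0 0 0;1 0 0.24 -0.6 0 0 0;1 0 0.24 -0.6 0 0 0;1 0 0.24 -0.6 0 0 0"
}}

```text
time: 22.45
tool_pos: [0.5427, -0.2422, 0.2551]
ee_rot: [2.698, 0.006, 1.704]
wrist_force: [-0.3, 0.3, -0.6]
width: 0.0939
```

```bash
python3 - <<'E'
from plan import *
from h import *
S=vision.snapshot("side");T=vision.snapshot("top"); crop(S,270,150,150,95,5,"z1.png");crop(T,360,165,110,175,3.4,"z2.png")
stat()
cv2.imwrite("pics/z3.png",np.ascontiguousarray(S["image"][:,:,::-1]))
E
```

```text
t 22.55 p [ 0.5411 -0.2409  0.2495] j [-0.719 -0.105  1.504  0.328  1.452 -2.414] w 0.0939 F [-0.1  0.7  0.2]
R [[-0.133, 0.898, 0.42], [0.991, 0.12, 0.057], [0.001, 0.424, -0.906]]
```

View pics/z1.png

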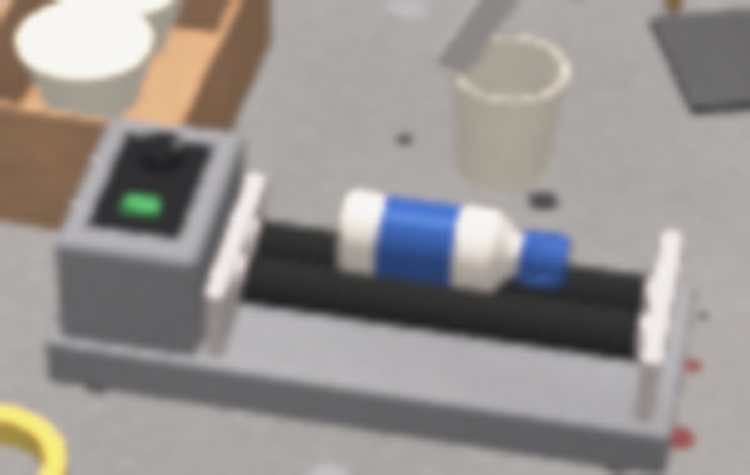

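View pics/z2.png

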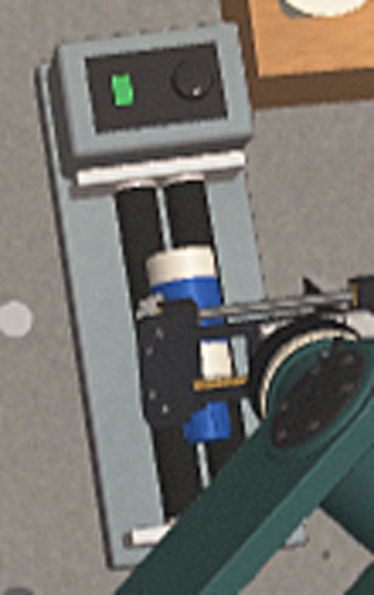

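View pics/z3.png

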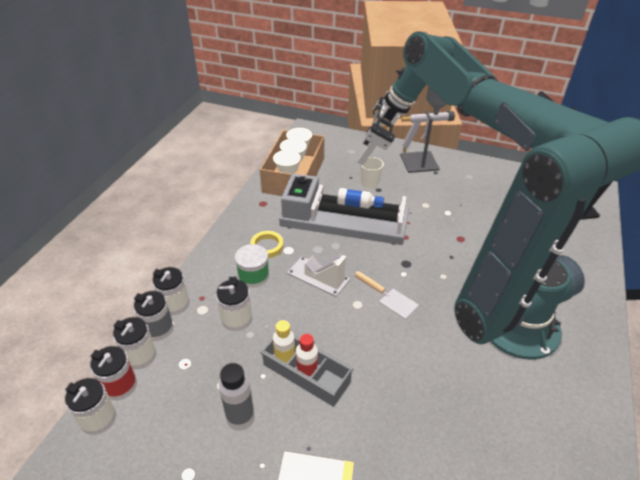

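```bash
python3 - <<'E'
from plan import *
from h import *
S=vision.snapshot("side");T=vision.snapshot("top")
def cc(s,x0,y0,x1,y1):
    im=s["image"].astype(int); b=((im[:,:,2]>im[:,:,0]+50)&(im[:,:,2]>70)).astype(np.uint8); m=np.zeros_like(b); m[y0:y1,x0:x1]=b[y0:y1,x0:x1]
    n,l,st,ce=cv2.connectedComponentsWithStats(m); return [(st[i].tolist(),ce[i].round(1).tolist()) for i in range(1,n) if st[i,4]>15]
a=cc(S,330,180,395,215);b=cc(T,400,235,435,300);print(a,b)
cs=max(a,key=lambda q:q[1][0])[1]; ct=max(b,key=lambda q:q[1][1])[1]
for s,c in((S,cs),(T,ct)):
    P=plane(s,*c,.113); print("cap",(P-CR)@wx,(P-CR)@wy)
q,e=tri(S,cs,T,ct);print("cap tri",(q-CR)@wx,(q-CR)@wy,q[2],e)
bs=min(a,key=lambda q:q[1][0])[1];P=plane(S,*bs,.118);print("band side",(P-CR)@wx,(P-CR)@wy)
E
```

```text
[([346, 189, 16, 18, 228], [352.9, 197.1]), ([374, 196, 10, 11, 95], [378.2, 201.1])] [([405, 246, 20, 10, 134], [416.1, 250.3]), ([414, 283, 14, 12, 127], [421.0, 289.2])]
cap -0.059570897106509244 0.005069351254111882
cap -0.061700512264921466 -0.0005479508971387153
cap tri -0.06011293220531343 -0.001650347986190333 0.1075111307673634 0.0020373024646991814
band side 0.019323269320941062 0.009431447282871253
```

```bash
python3 - <<'E'
from bench import robot
print(robot.close_job())
E
```

```text
the job is handed in; nothing more can be done
None
```

The blue bottle is lying on its side in the valley between the two rollers, and I've handed the job in. No verdict was reported. I used about 22.6 s of the 48 s.

I lifted it from the tote by its cap, seated it in the sloping rest and let go. I then gripped it round its body, laid it on the rollers until I felt light contact (about 6.6 N), opened the gripper and backed the arm away.

**Last checks:**
- **Cap position:** two-view triangulation put the cap at x = −60 mm, y = −1.7 mm and 107.5 mm high in the roller's frame. That fits the 106 mm lying height and puts the bottle between the end plates.
- **Alignment and clearance:** in the pictures the bottle runs parallel to the rollers. The gripper is open and clear, with the wrist force near zero.
- **Other objects:** the red and yellow bottles and the other things on the bench look unmoved in the final side picture. I did not measure them.

**What went wrong or disagreed:**
- **Slip in the grip:** the bottle turned about 19° in the cap grip while I tilted it. I corrected this by pivoting it on the foot stop into the groove. After release it slid a little further down, which I take to be onto the stop.
- **Rest position:** my first estimate of the seat was about 6 mm off by touch and 9 mm off by camera. I used a value in between for the regrasp.
- **Roller cross-check:** rays from the side view alone gave y values of 5 to 9 mm, from coloured-patch centres on assumed heights. I trusted the triangulated and top-view values, which were within 2 mm of centre.

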